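# Load a hex coupler into the cross-drilling jig

### The arm

A 6-joint arm with a two-finger parallel gripper is mounted at the origin on the work surface; the furniture and walls round the work are solid. World frame = base frame: x ahead of the robot, y to its left, z up, the work surface at z = 0. Lengths are in mm, angles in degrees, forces in N, time in s.
With the tool pointing down it reaches from about 250 to 850 mm from the base axis. Payload 12.5 kg.
Tool frame: the origin (TCP) lies at the centre of the arm's flange, where the gripper is bolted on; the fingertips stand 186 mm ahead of it and the grasp point (between the pads) lies 167 mm ahead of it; x points along the fingers, y is the direction in which the jaws open and shut, and the axes are right-handed (so a half turn about x gives the same grasp; the last joint's range is limited). The gripper opens to 93 mm and grips with 3 to 60 N. Pads are 15 mm wide; open, the fingers measure 128 mm over their backs; the gripper's body (75 mm by 188 mm) begins 65 mm behind the grasp point.
Start: joints at [-69.878, 20.094, 94.641, -0, 65.266, -4.847], TCP at [232.192, -498.571, 404.733] pointing down, gripper open.
Joint ranges: [-157.81, 157.81], [-45, 120.19], [0.68, 151.7], [-89.99, 269.99], [4.06, 180], [-164.3, 164.3]. Speed limits (degrees/s): [127.2, 127.2, 159.86, 180, 180, 180].

### API

Orientations are given as [roll, pitch, yaw] about the fixed x, y, z axes, in that order (R = Rz(yaw) Ry(pitch) Rx(roll)).
In Python, from rig import robot, cams gives the robot as it stands.
- The arm moves only by the shell command python3 -m handwheel 'ROWS' [FORCE]. ROWS is JSON, a list of rows, each an object with "offset": the shift along the tool's x, y, z in m, a list of three; "twist": the turn about the tool's x in rad; "jaw": the closure, from -1 (fully open) to 1 (shut), so that 0 is half open. In form: [{"offset": [dx, dy, dz], "twist": twist, "jaw": jaw}, ...]. A call has 1 to 10 rows; each row is the pose to reach, as a shift and turn from the pose commanded when the call began, along the tool's axes at that moment; what a row does not reach only later rows make up. A row lasts 1/8 s, in which the tool goes at most 62.5 mm and 10.7 degrees, less where a joint would pass 70% of its speed; a pose out of reach is approached as far as the arm can. A call with a gripper value outside its range is refused whole. The fingers move at their own pace and stop on an object; FORCE is the grip in N (left out, the last holds). Time passes only in rows, so rows that repeat a pose let the fingers close. It gives the time, the measured TCP pose, the force and the opening at its end, in the units of the state.
- robot.get_obs(): the state, without advancing time (a new reading comes with each control period).
- cams.camera(name): name is "side" or "top" or "wrist"; returns the picture (480x640x3 uint8, red, green, blue); there is no depth.
- cams.calibration(name): a dict with "fx", "fy", "cx", "cy" (pixels), "R" (3x3) and "t" (3): a world point X has camera coordinates R X + t. Camera axes: x right, y down, z forward; pixel columns grow to the right and rows downward; lengths in mm; the calibration is good to about 2 mm. A picture is of the moment at which its call begins: read the wrist's pose just before it. calibration takes no time and is no camera call; for the wrist camera it gives the pose at the moment of the call.
- robot.job_done(): hands the job in, once; it reports no verdict.
The state is a dict: "clock": time; "q": joint angles; "dq": joint speeds; "joint_torque": joint torques, N m; "tool_pos": TCP position; "eef_rot": TCP orientation; "ft_force": force on the tool from outside, world axes, zero at the start; "ft_torque": the same for the moment, N m; "grip_width": finger opening in mm.
Only numpy, scipy, OpenCV 4.12 (cv2) and the standard library are available. Lean on these libraries where they do the work, as an engineer would, in place of code of your own. Each camera call takes 0.05 s, during which the arm holds its last target.

### The job

Get the aluminium hex coupler ready for cross-drilling: turn it onto another flat so that the blue-painted flat faces straight up, then push it along the fence of the drilling jig, under the drill plate, gently up against the end stop, until the spring catch has snapped shut behind it. Leave it there, and do not shift the solder spool, the small carton or the aluminium block that stand near by.

Things in the scene. Friction and masses are not known exactly. Their poses are not given: they have to be found in the camera images.
- coupler_mid (a point): centre of the loose aluminium hex bar (coupler): 130 mm long, 55 across flats, 63.5 across corners, sides 31.8 wide, about 0.5 kg, solid, brass insert in each end. x: along its length; z: outward normal of the one blue-painted flat. Lying on a flat its centre is 27.5 mm above the board. It starts with the blue flat sloping to the near left as the robot sees it (z 60 degrees from vertical)
- drill_jig: fixed jig on a fixed 9 mm plywood board (top at world z = 9 mm); origin on the board under the middle of a seated coupler, +x pushing direction (roughly world -y), +y its left (away from the robot). Seated coupler: centre at 0, 0, 27.5 mm, length along x, far end on the stop button at x = 65 mm. Left post: x = 20 to 62 mm, from y = 37. Left of the mouth only the catch
- fence_start (a point): near end of the straight face of the jig's dark fence (right of the channel, on the robot's side), on the board: x = -195, y = -31.8 mm in the jig frame. The straight face runs from here along the jig's x to the stop, 36 mm high, and the coupler's corner ridge slides along it; before it only a flared tip, 38 mm long
- plate_front (a point): middle of the lower front edge of the aluminium drill plate over the channel, 69 mm above the board, x = -88 mm in the jig frame; the plate is 12 thick (bush on top to 92 mm high), 122 wide, and reaches to x = +62. The near end of a seated coupler (x = -65) lies 23 mm inside this edge, so an upright finger cannot follow it; a tilted one can
- catch_nose (a point): tip of the spring catch's nose, 26 mm above the board; shut: x = -68, y = +23 mm in the jig frame. The steel arm (15 to 37 mm high; orange knob to 51) lies left of the channel. Its lead-in ramp runs from the nose back to x = -136, y = 43 mm. When the coupler is on the stop, the nose stands 2 to 3 mm behind its near end
- catch (a joint): spring catch, rad: 0 = shut (sprung home); grows as the nose is pushed out to the left, at most 0.22. A passing coupler holds it at about 0.11 against 2 to 3 N; it snaps back to 0 behind the coupler's near end only when the coupler is on the stop or within about 2 mm of it. Pushing the coupler along takes about 4 to 12 N
- solder_spool: bystander: green spool of solder wire, 62 mm across, 46 mm high, origin at the centre of its underside
- carton: bystander: small brown carton, 60 x 90 x 42 mm high, origin at the centre of its underside
- spacer: bystander: aluminium block, 50 x 30 x 30 mm, origin at the centre of its underside

How it is judged (in metres and radians):
On the way, in this order (a step that is already met when the one before it is completed fails the run):
1. the coupler is turned so that its blue flat faces up (angle between coupler_mid's own z axis and vertical below 0.12 rad), for 0.2 s.
2. the coupler pushes the spring catch aside (value of joint catch above 0.05 rad), for 0.1 s.
At the end, for the whole second after the job is handed in: Coupler released and at rest in the jig: blue flat up within 0.08 rad, centre within 4 mm of the seat along the fence and 5 mm across it, aligned within 0.06 rad, catch shut behind it (under 0.03 rad) (angle between coupler_mid's own z axis and vertical below 0.08 rad and x of coupler_mid in the frame of drill_jig between -0.004 and 0.004 m and y of coupler_mid in the frame of drill_jig between -0.005 and 0.006 m and angle between the x axis of coupler_mid and the x axis of drill_jig, either way round below 0.06 rad and value of joint catch below 0.03 rad and linear speed of coupler below 0.01 m/s); the robot touches nothing.
It fails at once if the solder spool, carton or aluminium block is shifted by more than 20 mm (distance of any of solder_spool, carton, spacer from where it was at the start of the episode above 0.02 m).
It fails at once if the coupler is rammed against the jig (more than 60 N) (contact force between coupler and drill_jig above 60 N).
It also fails if it takes over 61 s, if anything falls off the work surface, if the arm or the gripper's body presses on something with over 40 N, if the wrist force passes 120 N, or if a joint passes its speed limit or range.

## Working session

There is one attempt and no reset: what is moved stays moved. The work goes in short steps, Python scripts to look and compute and a shell command to move; the robot and the scene stay as the last step left them, time stands still between calls to the robot, and variables do not carry over. Pictures are saved under pics/ and viewed, and the job is handed in when it is done.

```bash
ls -la; mkdir -p pics; python3 - <<'E'
from rig import robot, cams
import cv2
print(robot.get_obs())
for n in ("side","top","wrist"):
    c=cams.calibration(n); print(n,c)
    cv2.imwrite(f"pics/{n}0.png",cams.camera(n)[:,:,::-1])
E
```

```text
total 12
drwxr-xr-x  3 agent agent 4096 Dec  7 15:52 .
drwxr-xr-x 23 root  root  4096 Dec  7 15:52 ..
drwxr-xr-x  2 agent agent 4096 Dec  7 15:52 pics
{'clock': 0.0, 'q': array([-6.98763611e+01,  2.01246037e+01,  9.46754825e+01, -6.84190157e-05,
        6.52645057e+01, -4.84892857e+00]), 'dq': array([-0.00152865,  0.03214609,  0.02011044,  0.02327065, -0.02441003,
        0.04050307]), 'joint_torque': array([ 1.20260513e-03, -4.97322679e+01, -2.85255325e+01,  7.00351386e-02,
        2.57454644e-02, -1.28041729e-04]), 'tool_pos': array([ 232.16863434, -498.46484966,  404.20849573]), 'eef_rot': array([-94.79383506,  89.93540808, 110.17876104]), 'ft_force': array([ 1.07813682,  0.27274773, -0.23892811]), 'ft_torque': array([ 0.02674253, -0.03951724, -0.02977412]), 'grip_width': 93.1007482107764}
side {'fx': 553.5844268658217, 'fy': 553.5844268658217, 'cx': 326.79446817454027, 'cy': 245.09609418393708, 'R': array([[-0.99981149,  0.01914523,  0.00323234],
       [ 0.00837328,  0.57535536, -0.81786068],
       [-0.01751787, -0.81767944, -0.57540721]]), 't': array([ 387.4100807 ,   53.32501928, 1420.73225749])}
top {'fx': 540.722052950176, 'fy': 540.722052950176, 'cx': 316.4511432920619, 'cy': 245.8471332289231, 'R': array([[-0.02710623, -0.99961762, -0.00546546],
       [-0.98686827,  0.02763065, -0.15914638],
       [ 0.15923654,  0.00107983, -0.98723987]]), 't': array([  22.05007403,  389.56722831, 1282.13635038])}
wrist {'fx': 346.5393144180931, 'fy': 346.5393144180931, 'cx': 313.47182353492326, 'cy': 232.94635144629243, 'R': array([[ 4.21614266e-01, -9.06775210e-01, -3.58324296e-04],
       [-8.65409161e-01, -4.02498634e-01,  2.98432293e-01],
       [-2.70755231e-01, -1.25513215e-01, -9.54430740e-01]]), 't': array([-550.41024984,  -34.22828508,  391.58679127])}
```

View pics/top0.png

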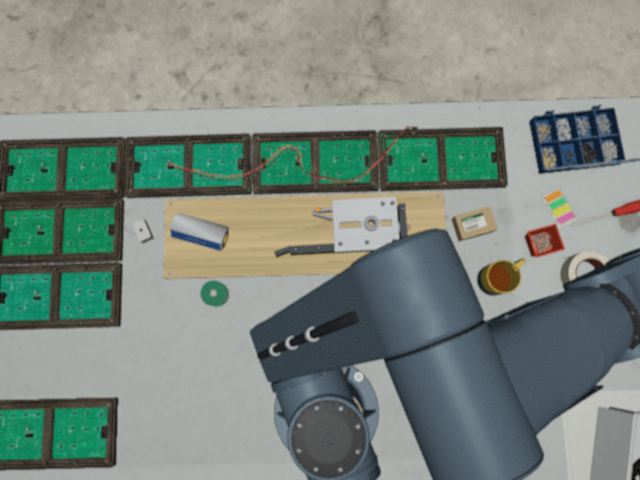

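View pics/side0.png

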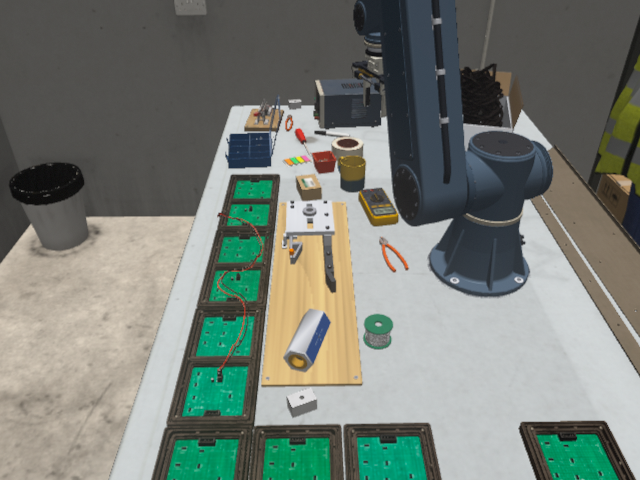

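View pics/wrist0.png

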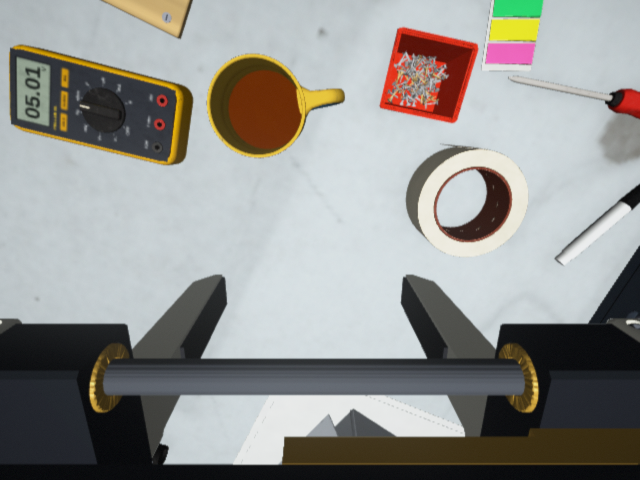

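The pictures show the coupler at about (200,232) in the top view, with its blue side toward the robot. The jig is near (370,225), the spool at (215,293), the carton at (475,223) and the spacer at (143,231). I'll take enlarged crops to measure from.

```bash
cat > h.py <<'E'
import numpy as np, cv2
from rig import robot, cams
def pix2w(n,u,v,z,c=None):
    c=c or cams.calibration(n); R=np.array(c['R']);t=np.array(c['t'])
    d=R.T@np.array([(u-c['cx'])/c['fx'],(v-c['cy'])/c['fy'],1]); o=-R.T@t
    return o+d*(z-o[2])/d[2]
def w2pix(n,X,c=None):
    c=c or cams.calibration(n); p=np.array(c['R'])@np.array(X)+np.array(c['t'])
    return np.array([c['fx']*p[0]/p[2]+c['cx'],c['fy']*p[1]/p[2]+c['cy']])
def tri(obs):
    A=[];b=[]
    for n,u,v in obs:
        c=cams.calibration(n);R=np.array(c['R']);t=np.array(c['t'])
        x=(u-c['cx'])/c['fx'];y=(v-c['cy'])/c['fy']
        A+= [R[0]-x*R[2],R[1]-y*R[2]]; b+=[x*t[2]-t[0],y*t[2]-t[1]]
    s=np.linalg.lstsq(np.array(A),np.array(b),rcond=None); return s[0],s[1]
def snap(n,name,box=None,k=1):
    im=cams.camera(n)[:,:,::-1]
    if box: im=im[box[1]:box[3],box[0]:box[2]]
    if k!=1: im=cv2.resize(im,None,fx=k,fy=k,interpolation=cv2.INTER_CUBIC)
    cv2.imwrite('pics/'+name,im)
def st():
    o=robot.get_obs(); print({k:np.round(v,2) for k,v in o.items() if k not in('dq','joint_torque')})
E
python3 - <<'E'
import cv2
for n,f,b,k in (("top","t",(120,190,440,300),2.5),("side","s",(230,190,410,420),2.6)):
    im=cv2.imread(f"pics/{n}0.png")[b[1]:b[3],b[0]:b[2]]
    cv2.imwrite(f"pics/{f}_c.png",cv2.resize(im,None,fx=k,fy=k,interpolation=cv2.INTER_CUBIC))
E
```

```text
(no output)
```

View pics/t_c.png

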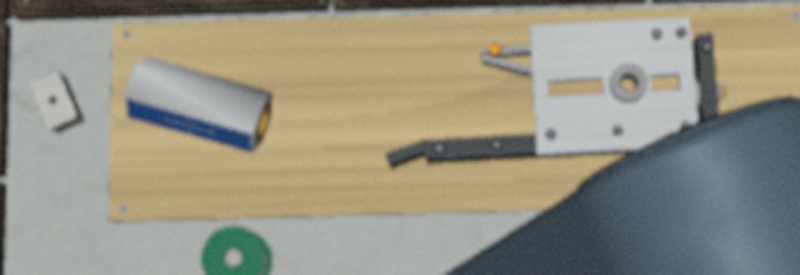

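View pics/s_c.png

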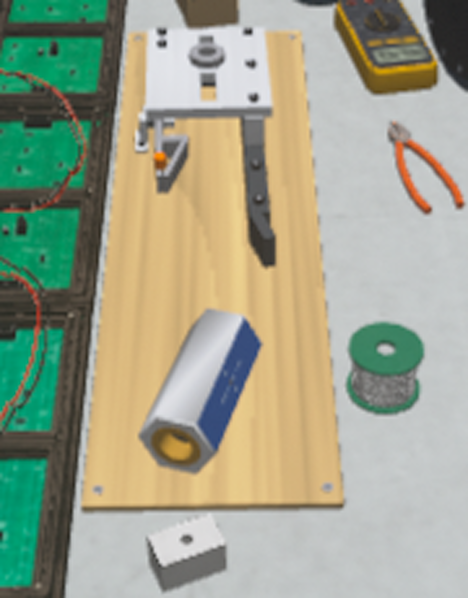

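The crops show these points:
- **Coupler top flat:** crop corners at about (148,58), (272,95), (130,100) and (258,132).
- **Fence:** starts at about (428,150).
- **Plate:** corners at (530,27), (690,18), (697,148) and (537,155).

Next I'll convert these to positions.

```bash
python3 - <<'E'
from h import *
T=lambda u,v:(120+u/2.5-.3,190+v/2.5-.3)
S=lambda u,v:(230+u/2.6-.3,190+v/2.6-.3)
for nm,p,z in (("plate NL",(530,27),90),("plate FL",(690,18),90),("plate NR",(537,155),90),("bush",(628,83),101),("fence start",(428,140),45),("fence tip",(388,158),45),("knob",(495,48),60),("spool",(234,257),46),("spacer",(52,100),30),
 ("board c1",(126,34),9),("board c2",(123,208),9),
 ("slot a",(548,88),90),("slot b",(605,86),90),("slot top",(575,80),90),("slot bot",(575,94),90),
 ("c lf",(148,58),50),("c rf",(272,95),50),("top/blue l",(130,100),64),("top/blue r",(256,132),64),("ridge l",(128,113),36.5),("ridge r",(252,152),36.5)):
    print(nm,np.round(pix2w("top",*T(*p),z),1))
print()
for nm,p,z in (("plate NL",(145,110),78),("plate NR",(271,112),78),("bush",(207,48),101),("fence",(265,215),45),("knob",(160,160),60),("top/blue near",(205,448),64),("top/blue far",(245,318),64),("ridge far",(261,345),36.5),("top left near",(143,432),64),("toplf far",(210,310),64),("spacer",(187,540),30),("spool",(386,347),46)):
    print(nm,np.round(pix2w("side",*S(*p),z),1))
E
```

```text
plate NL [487.5 -27.5  90. ]
plate FL [ 491.9 -178.2   90. ]
plate NR [365.7 -30.1  90. ]
bush [ 429.  -116.1  101. ]
fence start [389.9  72.7  45. ]
fence tip [373.5 111.4  45. ]
knob [475.1   5.8  60. ]
spool [282.5 258.8  46. ]
spacer [442.3 440.7  30. ]
board c1 [511.9 375.1   9. ]
board c2 [336.5 375.2   9. ]
slot a [428.6 -42.4  90. ]
slot b [429.  -95.7  90. ]
slot top [435.5 -67.9  90. ]
slot bot [422.2 -67.4  90. ]
c lf [477.1 342.   50. ]
c rf [437.2 221.9  50. ]
top/blue l [433.4 355.   64. ]
top/blue r [399.1 234.8  64. ]
ridge l [426.  364.2  36.5]
ridge r [384.3 243.6  36.5]

plate NL [491.8 -46.7  78. ]
plate NR [368.8 -41.4  78. ]
bush [ 431.4 -124.3  101. ]
fence [377.6  79.2  45. ]
knob [475.8  12.1  60. ]
top/blue near [430.1 382.5  64. ]
top/blue far [398.4 240.5  64. ]
ridge far [385.2 243.4  36.5]
top left near [476.6 365.7  64. ]
toplf far [427.1 230.2  64. ]
spacer [443.1 439.2  30. ]
spool [283.2 257.5  46. ]
```

```bash
python3 - <<'E'
from h import *
from scipy.spatial.transform import Rotation as Ro
o=robot.get_obs()
print(np.round(Ro.from_euler('xyz',o['eef_rot'],degrees=True).as_matrix(),3))
for p in ((318,122),(380,125),(318,80),(380,82),(232,107),(520,110),(290,105)):
    print(p,np.round(pix2w("side",*p,0),0),np.round(pix2w("side",*p,150),0))
E
```

```text
[[-0.     0.422 -0.907]
 [ 0.001 -0.907 -0.422]
 [-1.    -0.001 -0.   ]]
(318, 122) [ 404. -943.    0.] [ 405. -582.  150.]
(380, 125) [ 162. -910.    0.] [ 206. -556.  150.]
(318, 80) [  401. -1443.     0.] [ 403. -995.  150.]
(380, 82) [  113. -1412.     0.] [ 165. -970.  150.]
(232, 107) [  762. -1106.     0.] [ 701. -717.  150.]
(520, 110) [ -434. -1060.     0.] [-286. -679.  150.]
(290, 105) [  521. -1126.     0.] [ 502. -734.  150.]
```

```bash
python3 -m handwheel '[{"offset":[-0.06,0.267,0.38],"twist":0,"jaw":1},{"offset":[-0.06,0.267,0.38],"twist":0,"jaw":1},{"offset":[-0.06,0.267,0.38],"twist":0,"jaw":1},{"offset":[-0.06,0.267,0.38],"twist":0,"jaw":1},{"offset":[-0.06,0.267,0.38],"twist":0,"jaw":1},{"offset":[-0.06,0.267,0.38],"twist":0,"jaw":1},{"offset":[-0.06,0.267,0.38],"twist":0,"jaw":1},{"offset":[-0.06,0.267,0.38],"twist":0,"jaw":1},{"offset":[-0.06,0.267,0.38],"twist":0,"jaw":1}]' 20; python3 -c "
from h import *
st()"
```

```text
clock: 1.27
tool_pos: [-0.9, -881.4, 456.2]
eef_rot: [66.1, 89.5, -89.0]
ft_force: [-1.5, -22.3, 18.3]
grip_width: 7.7
{'clock': np.float64(1.27), 'q': array([-9.309e+01,  6.898e+01,  6.500e-01,  4.000e-02,  1.099e+02,
       -2.799e+01]), 'tool_pos': array([  -0.92, -881.44,  456.25]), 'eef_rot': array([ 66.11,  89.53, -88.97]), 'ft_force': array([ -1.54, -22.33,  18.3 ]), 'ft_torque': array([-1.45, -0.01, -0.18]), 'grip_width': np.float64(7.67)}
```

```bash
python3 -m handwheel '[{"offset":[-0.0,0.055,0.03],"twist":0,"jaw":1},{"offset":[-0.0,0.11,0.055],"twist":0,"jaw":1},{"offset":[-0.0,0.11,0.055],"twist":0,"jaw":1}]' 20; python3 -c "
from h import *
st()"
```

```text
clock: 1.65
tool_pos: [-2.4, -892.6, 433.6]
eef_rot: [64.9, 87.0, -90.1]
ft_force: [-0.8, 0.6, 0.5]
grip_width: 0.4
{'clock': np.float64(1.65), 'q': array([-93.16,  70.43,   0.71,   0.17, 105.88, -28.1 ]), 'tool_pos': array([  -2.39, -892.58,  433.59]), 'eef_rot': array([ 64.94,  87.02, -90.07]), 'ft_force': array([-0.76,  0.61,  0.53]), 'ft_torque': array([ 0.02,  0.05, -0.04]), 'grip_width': np.float64(0.43)}
```

```bash
python3 -m handwheel '[{"offset":[0,0.36,0.18],"twist":0,"jaw":1},{"offset":[0,0.36,0.18],"twist":0,"jaw":1},{"offset":[0,0.36,0.18],"twist":0,"jaw":1},{"offset":[0,0.36,0.18],"twist":0,"jaw":1}]' 20; python3 -c "
from h import *
st()"
```

```text
clock: 2.15
tool_pos: [-7.1, -906.1, 397.7]
eef_rot: [64.8, 84.8, -90.3]
ft_force: [0.0, -0.4, -0.9]
grip_width: 0.6
{'clock': np.float64(2.15), 'q': array([-93.42,  72.74,   0.73,   0.29, 101.32, -28.32]), 'tool_pos': array([  -7.08, -906.14,  397.67]), 'eef_rot': array([ 64.76,  84.79, -90.27]), 'ft_force': array([ 0.02, -0.41, -0.91]), 'ft_torque': array([ 0.01, -0.01,  0.04]), 'grip_width': np.float64(0.58)}
```

```bash
for i in 1 2; do python3 -m handwheel '[{"offset":[-0.03,0.05,0.024],"twist":0,"jaw":1}]' 20; done; python3 -c "
from h import *
st()"
```

```text
clock: 2.28
tool_pos: [-7.4, -904.3, 415.9]
eef_rot: [64.8, 82.9, -90.2]
ft_force: [-0.3, -0.0, -0.6]
grip_width: 0.3
clock: 2.4
tool_pos: [-7.5, -900.7, 442.1]
eef_rot: [64.6, 80.4, -90.4]
ft_force: [1.0, -0.5, 1.0]
grip_width: 0.2
{'clock': np.float64(2.4), 'q': array([-93.49,  69.97,   0.68,   0.52,  99.81, -28.33]), 'tool_pos': array([  -7.46, -900.74,  442.09]), 'eef_rot': array([ 64.64,  80.45, -90.39]), 'ft_force': array([ 1.  , -0.46,  0.99]), 'ft_torque': array([ 0.06, -0.04, -0.04]), 'grip_width': np.float64(0.21)}
```

The tool tilts outward a little with each over-reach call, about 2.4° per one-row call. I can build up tilt that way for the push under the plate. Before moving on I'll refine the coupler's pose from the blue flat.

```bash
cat > fit.py <<'E'
from h import *
from scipy.optimize import least_squares
def bluequad(im,box):
    hsv=cv2.cvtColor(im,cv2.COLOR_BGR2HSV); m=cv2.inRange(hsv,(105,110,50),(125,255,255))
    k=np.zeros_like(m); k[box[1]:box[3],box[0]:box[2]]=1; m*=k
    m=cv2.morphologyEx(m,cv2.MORPH_CLOSE,np.ones((5,5)))
    cs=cv2.findContours(m,0,cv2.CHAIN_APPROX_NONE)[0]; c=max(cs,key=cv2.contourArea)
    h=cv2.convexHull(c)
    for e in np.linspace(.01,.12,40):
        q=cv2.approxPolyDP(h,e*cv2.arcLength(h,True),True)
        if len(q)<=4: break
    return q[:,0].astype(float),cv2.contourArea(c)
def face(x,y,yaw,roll,zc=36.5):
    # roll: blue normal angle from vertical; perp dir toward robot is -p
    u=np.array([np.cos(yaw),np.sin(yaw),0]); p=np.array([-u[1],u[0],0]); 
    n=np.cos(roll)*np.array([0,0,1])-np.sin(roll)*p; w=np.cross(u,n)
    c=np.array([x,y,zc])+27.5*n
    return [c+a*65*u+b*15.9*w for a in(-1,1) for b in(-1,1)]
def fit(ims,box,roll,x0):
    Q={n:bluequad(im,box[n]) for n,im in ims.items()}
    print({n:(q[0].tolist(),q[1]) for n,q in Q.items()})
    def res(v):
        F=face(*v,roll); r=[]
        for n,(q,a) in Q.items():
            P=np.array([w2pix(n,X) for X in F])
            from scipy.optimize import linear_sum_assignment as L
            D=np.linalg.norm(P[:,None]-q[None],axis=2); i,j=L(D); r+=list((P[i]-q[j]).ravel())
        return np.array(r)
    s=least_squares(res,x0,loss='soft_l1'); return s.x,res(s.x)
E
python3 - <<'E'
from fit import *
ims={"top":cv2.imread("pics/top0.png"),"side":cv2.imread("pics/side0.png")}
x,r=fit(ims,{"top":(150,190,250,270),"side":(270,290,350,385)},np.radians(60),[431,291,np.radians(75)])
print(x[:2],np.degrees(x[2]),np.round(r,1))
E
```

```text
{'top': ([[172.0, 231.0], [218.0, 244.0], [219.0, 248.0], [173.0, 236.0]], 188.5), 'side': ([[324.0, 314.0], [329.0, 323.0], [312.0, 361.0], [307.0, 351.0]], 375.5)}
[387.24857429 308.03432533] 73.82659421516118 [ 0.4  0.7  5.3  0.2 -6.  -0.9  0.  -0.1  6.5 -1.8 -5.7 -2.6  6.5  4.6
 -6.1  2.8]
```

```bash
python3 - <<'E'
from fit import *
ims={"top":cv2.imread("pics/top0.png"),"side":cv2.imread("pics/side0.png")}
x,r=fit(ims,{"top":(150,190,250,270),"side":(270,290,350,385)},-np.radians(60),[431,291,np.radians(75)])
print(x[:2],np.degrees(x[2]),np.round(r,1))
from scipy.spatial.transform import Rotation as Ro
o=robot.get_obs()
R=Ro.from_euler('xyz',o['eef_rot'],degrees=True).as_matrix(); print(np.round(R,3))
E
```

```text
{'top': ([[172.0, 231.0], [218.0, 244.0], [219.0, 248.0], [173.0, 236.0]], 188.5), 'side': ([[324.0, 314.0], [329.0, 323.0], [312.0, 361.0], [307.0, 351.0]], 375.5)}
[433.0916335  291.28151231] 72.30430445884237 [ 3.4  2.9  4.4 -1.2 -1.6  0.3 -1.6 -3.1  2.  -2.  -0.  -4.   0.6  3.2
 -2.3  1.7]
[[-0.001  0.422 -0.906]
 [-0.166 -0.894 -0.416]
 [-0.986  0.15   0.071]]
```

```bash
for i in 1 2 3 4; do python3 -m handwheel '[{"offset":[-0.01,0.054,0.026],"twist":0,"jaw":1}]' 20|sed -n 1,3p; done
```

```text
clock: 2.52
tool_pos: [-7.7, -903.0, 447.0]
eef_rot: [64.6, 78.2, -90.4]
clock: 2.65
tool_pos: [-8.0, -905.6, 448.6]
eef_rot: [64.6, 76.3, -90.4]
clock: 2.78
tool_pos: [-8.4, -907.2, 454.1]
eef_rot: [64.6, 74.3, -90.4]
clock: 2.9
tool_pos: [-8.5, -908.1, 462.4]
eef_rot: [64.6, 72.2, -90.4]
```

```bash
for i in 1 2 3 4 5 6 7 8; do python3 -m handwheel '[{"offset":[-0.004,0.055,0.027],"twist":0,"jaw":1}]' 20|sed -n 1,3p; done
```

```text
clock: 3.02
tool_pos: [-9.2, -910.1, 467.3]
eef_rot: [64.6, 70.0, -90.5]
clock: 3.15
tool_pos: [-9.9, -911.9, 472.1]
eef_rot: [64.6, 67.9, -90.5]
clock: 3.28
tool_pos: [-10.4, -912.9, 479.5]
eef_rot: [64.6, 65.8, -90.5]
clock: 3.4
tool_pos: [-11.0, -913.3, 488.6]
eef_rot: [64.5, 63.7, -90.5]
clock: 3.52
tool_pos: [-11.5, -913.0, 499.0]
eef_rot: [64.5, 61.6, -90.5]
clock: 3.65
tool_pos: [-12.0, -912.1, 510.7]
eef_rot: [64.5, 59.5, -90.5]
clock: 3.78
tool_pos: [-12.4, -910.6, 523.3]
eef_rot: [64.5, 57.5, -90.6]
clock: 3.9
tool_pos: [-12.9, -908.5, 537.1]
eef_rot: [64.5, 55.4, -90.6]
```

```bash
cat > to.py <<'E'
from h import *
from scipy.spatial.transform import Rotation as Ro
def Rt():
    o=robot.get_obs(); return Ro.from_euler('xyz',o['eef_rot'],degrees=True).as_matrix(),o['tool_pos']
def to(tip=None,fl=None):
    R,p=Rt(); tp=p+186*R[:,0]
    d=(np.array(tip)-tp) if tip is not None else np.array(fl)-p
    print("off",np.round(R.T@d,1)/1000,"dist",round(float(np.linalg.norm(d))),"| tip now",np.round(tp,1))
def now():
    R,p=Rt(); o=robot.get_obs()
    print("t",round(float(o['clock']),2),"tip",np.round(p+186*R[:,0],1),"x",np.round(R[:,0],3),"y",np.round(R[:,1],3),"F",np.round(o['ft_force'],1),"w",round(float(o['grip_width']),1),"q",np.round(o['q'],1))
E
python3 - <<'E'
from to import *
now(); to(fl=[420,-300,500])
E
```

```text
t 3.9 tip [  -13.9 -1014.    383.9] x [-0.006 -0.567 -0.824] y [ 0.423 -0.747  0.512] F [ 0.1 -0.4  0.4] w 0.5 q [-93.9  64.7   0.7   1.9  80.1 -28.6]
off [-0.317  -0.2905 -0.6117] dist 748 | tip now [  -13.9 -1014.    383.9]
```

```bash
python3 -m handwheel '[{"offset":[-0.026,-0.024,-0.051],"twist":-0.15,"jaw":1},{"offset":[-0.053,-0.048,-0.102],"twist":-0.3,"jaw":1},{"offset":[-0.079,-0.073,-0.153],"twist":-0.45,"jaw":1},{"offset":[-0.106,-0.097,-0.204],"twist":-0.6,"jaw":1},{"offset":[-0.132,-0.121,-0.255],"twist":-0.75,"jaw":1},{"offset":[-0.158,-0.145,-0.306],"twist":-0.9,"jaw":1},{"offset":[-0.185,-0.169,-0.357],"twist":-1.05,"jaw":1},{"offset":[-0.211,-0.194,-0.408],"twist":-1.134,"jaw":1},{"offset":[-0.238,-0.218,-0.459],"twist":-1.134,"jaw":1},{"offset":[-0.264,-0.242,-0.51],"twist":-1.134,"jaw":1}]' ; python3 - <<'E'
from to import *
now(); to(fl=[400,100,450]);to(fl=[375,409,400]); to(tip=[375,303,61])
E
```

```text
clock: 5.15
tool_pos: [304.3, -462.2, 510.9]
eef_rot: [-0.3, 55.5, -90.4]
ft_force: [0.8, -0.5, -0.2]
grip_width: 0.4
t 5.15 tip [ 303.5 -567.6  357.6] x [-0.004 -0.567 -0.824] y [ 1.    -0.003 -0.003] F [ 0.8 -0.5 -0.2] w 0.4 q [-58.6  11.3  93.3 -23.9  47.6 -46.6]
off [-0.269   0.0944 -0.4977] dist 574 | tip now [ 303.5 -567.6  357.6]
off [-0.4029  0.0688 -0.7806] dist 881 | tip now [ 303.5 -567.6  357.6]
off [-0.2495  0.0702 -0.8854] dist 923 | tip now [ 303.5 -567.6  357.6]
```

The tilt held through the move and the jaw axis is now along world x.

```bash
python3 -m handwheel '[{"offset":[-0.03,0.01,-0.055],"twist":0,"jaw":1},{"offset":[-0.06,0.02,-0.11],"twist":0,"jaw":1},{"offset":[-0.09,0.03,-0.165],"twist":0,"jaw":1},{"offset":[-0.119,0.042,-0.221],"twist":0,"jaw":1},{"offset":[-0.149,0.052,-0.276],"twist":0,"jaw":1},{"offset":[-0.179,0.063,-0.332],"twist":0,"jaw":1},{"offset":[-0.209,0.073,-0.387],"twist":0,"jaw":1},{"offset":[-0.239,0.084,-0.442],"twist":0,"jaw":1},{"offset":[-0.269,0.094,-0.498],"twist":0,"jaw":1}]' ; python3 -m handwheel '[{"offset":[-0.024,-0.006,-0.056],"twist":0,"jaw":1},{"offset":[-0.05,-0.012,-0.11],"twist":0,"jaw":1},{"offset":[-0.075,-0.015,-0.165],"twist":0,"jaw":1},{"offset":[-0.1,-0.02,-0.22],"twist":0,"jaw":1},{"offset":[-0.125,-0.025,-0.275],"twist":0,"jaw":1}]' ; python3 - <<'E'
from to import *
now();  to(tip=[375,303,61])
E
```

```text
clock: 6.28
tool_pos: [396.9, 89.5, 452.0]
eef_rot: [-0.2, 55.6, -90.3]
ft_force: [1.1, 0.1, 0.4]
grip_width: 0.6
clock: 6.9
tool_pos: [372.2, 386.9, 399.6]
eef_rot: [-0.3, 55.7, -90.4]
ft_force: [1.2, -1.0, -0.7]
grip_width: 0.3
t 6.9 tip [371.4 282.1 245.9] x [-0.004 -0.564 -0.826] y [ 1.    -0.002 -0.003] F [ 1.2 -1.  -0.7] w 0.3 q [ 45.   24.   92.1 -23.3  89.9  50.6]
off [ 0.141   0.0041 -0.1215] dist 186 | tip now [371.4 282.1 245.9]
```

```bash
python3 -m handwheel '[{"offset":[0.045,-0.006,-0.04],"twist":0,"jaw":1},{"offset":[0.09,-0.006,-0.08],"twist":0,"jaw":1},{"offset":[0.13,-0.006,-0.115],"twist":0,"jaw":1},{"offset":[0.141,-0.006,-0.121],"twist":0,"jaw":1},{"offset":[0.141,-0.006,-0.121],"twist":0,"jaw":1}]' ; python3 - <<'E'
from to import *
now();  snap("side","s2.png",(230,220,430,400),3.5); snap("top","t2.png",(120,180,320,310),3.5)
E
```

```text
clock: 7.52
tool_pos: [366.1, 405.1, 215.4]
eef_rot: [-0.4, 55.6, -90.5]
ft_force: [0.0, -0.1, 0.4]
grip_width: 0.4
t 7.53 tip [365.2 300.   61.9] x [-0.005 -0.565 -0.825] y [ 1.    -0.003 -0.004] F [ 0.  -0.1  0.4] w 0.4 q [ 46.7  39.5  96.7 -23.8  72.1  59.9]
```

View pics/s2.png

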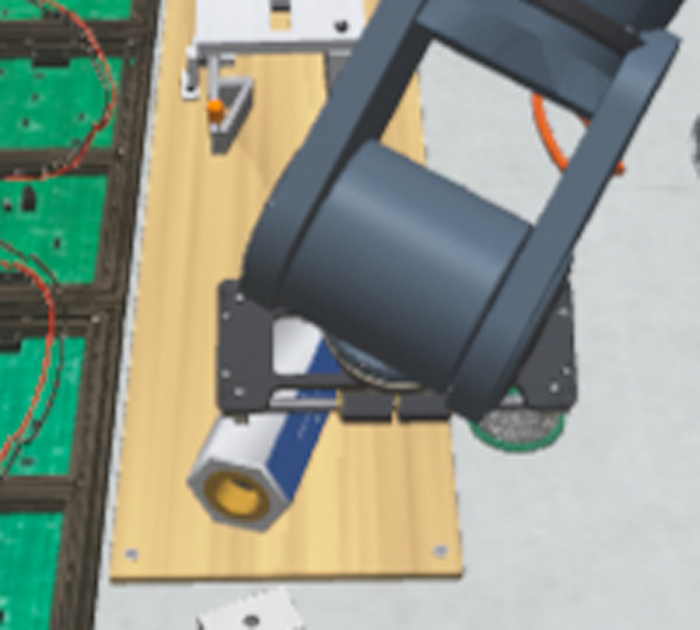

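View pics/t2.png

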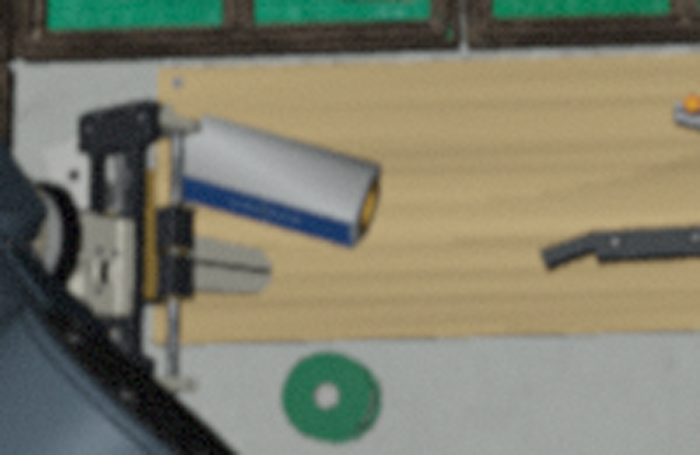

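```bash
python3 -m handwheel '[{"offset":[0.004,0.02,0.005],"twist":0,"jaw":1},{"offset":[0.006,0.034,0.008],"twist":0,"jaw":1},{"offset":[0.006,0.04,0.010],"twist":0,"jaw":1},{"offset":[0.005,0.046,0.013],"twist":0,"jaw":1},{"offset":[0.004,0.052,0.016],"twist":0,"jaw":1},{"offset":[0.004,0.052,0.016],"twist":0,"jaw":1}]' ; python3 - <<'E'
from to import *
now();  snap("top","t3.png",(120,180,320,310),3.5);snap("side","s3.png",(230,220,430,400),3.5)
E
```

```text
clock: 8.38
tool_pos: [418.2, 389.4, 220.6]
eef_rot: [-0.5, 55.6, -90.6]
ft_force: [-3.1, 1.5, 5.8]
grip_width: 0.2
t 8.38 tip [417.1 284.3  67.2] x [-0.006 -0.565 -0.825] y [ 1.    -0.003 -0.005] F [-3.1  1.5  5.8] w 0.2 q [ 42.1  40.7  93.  -25.8  73.   55.8]
```

View pics/t3.png

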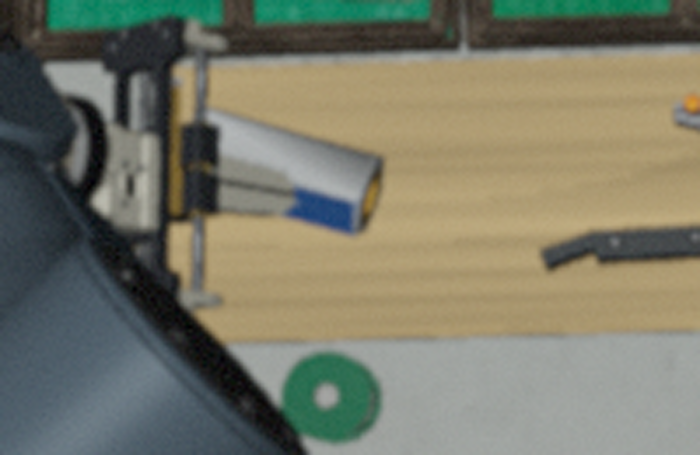

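View pics/s3.png

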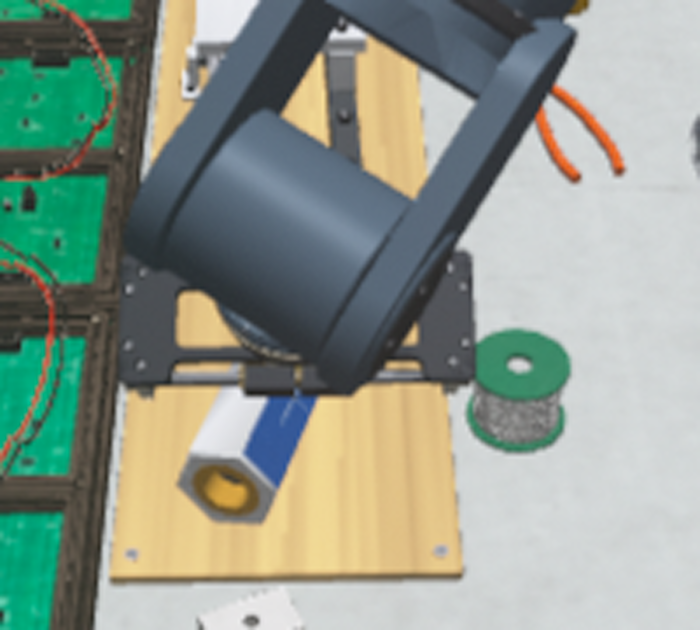

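It's tipping as intended: the blue flat looks wider and the end hexagon has rotated about 15°. I'll keep pushing past the balance point.

```bash
python3 -m handwheel '[{"offset":[0.0,0.006,0.002],"twist":0,"jaw":1},{"offset":[0.0,0.012,0.004],"twist":0,"jaw":1},{"offset":[0.0,0.018,0.006],"twist":0,"jaw":1},{"offset":[0.0,0.023,0.008],"twist":0,"jaw":1},{"offset":[0.0,0.023,0.008],"twist":0,"jaw":1},{"offset":[0.0,0.023,0.008],"twist":0,"jaw":1}]' ; python3 - <<'E'
from to import *
now();  snap("top","t4.png",(120,180,320,310),3.5);snap("side","s4.png",(230,220,430,400),3.5)
E
```

```text
clock: 9.22
tool_pos: [441.2, 382.6, 225.3]
eef_rot: [-0.4, 55.5, -90.5]
ft_force: [-0.0, -2.1, 9.2]
grip_width: 0.4
t 9.22 tip [440.3 277.4  72. ] x [-0.005 -0.566 -0.824] y [ 1.    -0.003 -0.004] F [-0.  -2.1  9.2] w 0.4 q [ 40.2  41.2  91.  -26.6  73.7  53.8]
```

View pics/t4.png

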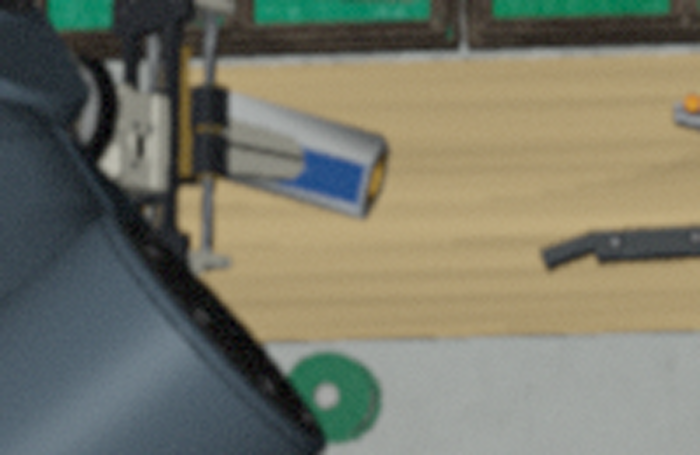

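View pics/s4.png

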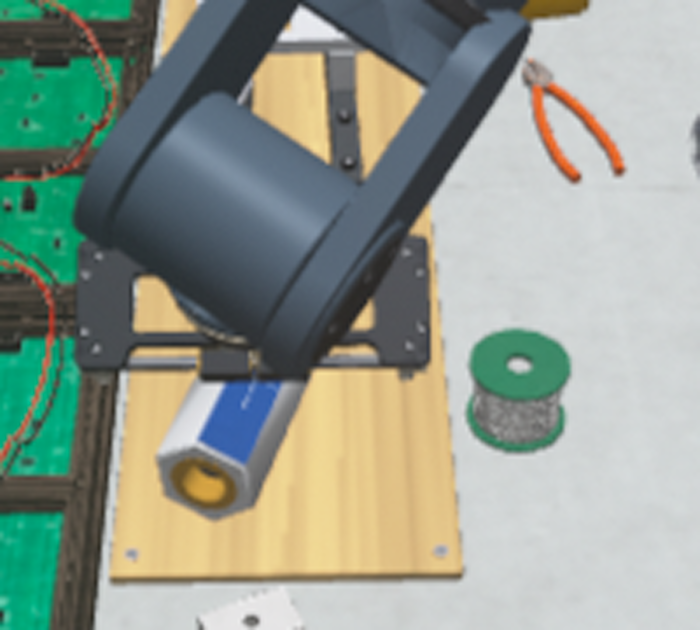

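```bash
python3 -m handwheel '[{"offset":[-0.016,0.0,0.012],"twist":0,"jaw":1},{"offset":[-0.05,0.0,0.034],"twist":0,"jaw":1},{"offset":[-0.05,-0.05,0.034],"twist":0,"jaw":-1},{"offset":[-0.05,-0.09,0.034],"twist":0,"jaw":-1}]' ; python3 - <<'E'
from to import *
now();  snap("top","t5.png",(120,180,320,310),3.5);snap("side","s5.png",(230,220,430,400),3.5)
E
```

```text
clock: 9.82
tool_pos: [349.9, 383.1, 286.7]
eef_rot: [-0.4, 55.7, -90.5]
ft_force: [0.0, 0.9, -0.7]
grip_width: 15.9
t 9.82 tip [349.  278.2 133.1] x [-0.005 -0.564 -0.826] y [ 1.    -0.003 -0.004] F [ 0.   0.9 -0.7] w 15.9 q [ 46.4  30.8  99.6 -23.3  77.1  57.3]
```

View pics/t5.png

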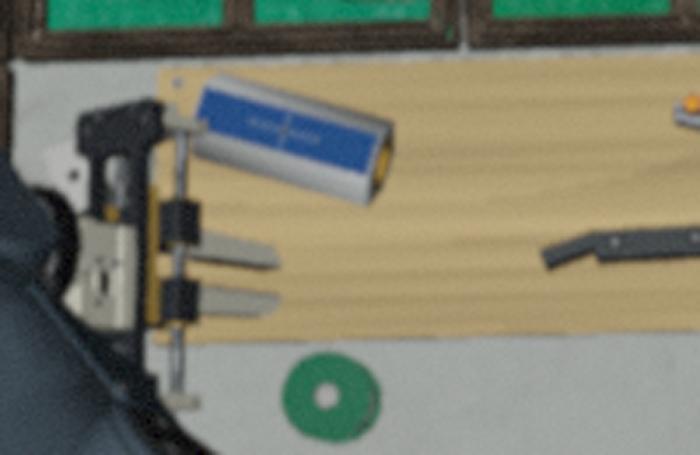

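View pics/s5.png

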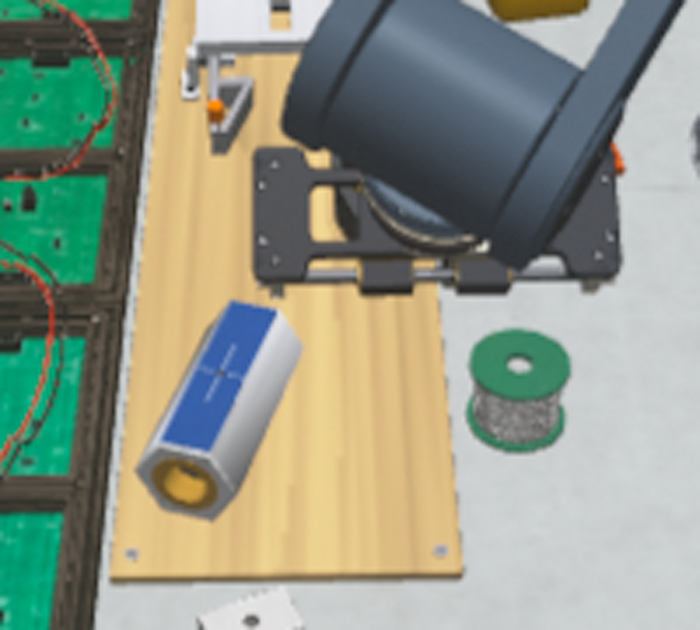

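The blue flat is now up, with the cross mark at about (285,131) in the top crop and (222,373) in the side crop. I'll take full pictures to localise the coupler and the jig precisely.

```bash
python3 - <<'E'
from fit import *
im={n:cams.camera(n)[:,:,::-1].copy() for n in("top","side")}
for n in im: cv2.imwrite(f"pics/{n}6.png",im[n])
x,r=fit(im,{"top":(160,190,250,250),"side":(260,290,330,370)},0.,[463,282,np.radians(75)])
print(x[:2],np.degrees(x[2]),np.round(r,1))
print(np.round(pix2w("top",201.1,217.1,64),1),np.round(pix2w("side",293.1,326.3,64),1))
c=im["top"][190:290,260:430]; cv2.imwrite("pics/t6c.png",cv2.resize(c,None,fx=4.7,fy=4.7,interpolation=cv2.INTER_CUBIC))
c=im["side"][195:310,265:360]; cv2.imwrite("pics/s6c.png",cv2.resize(c,None,fx=5,fy=5,interpolation=cv2.INTER_CUBIC))
E
```

```text
{'top': ([[178.0, 207.0], [226.0, 218.0], [224.0, 227.0], [182.0, 217.0]], 483.0), 'side': ([[308.0, 309.0], [289.0, 348.0], [276.0, 345.0], [296.0, 307.0]], 527.0)}
[462.44801562 284.21253206] 73.64900574617499 [ 1.7  3.   3.4 -0.6 -8.5 -0.5 -0.5 -3.1  1.7 -1.3 -0.4 -1.9  1.7  2.3
 -0.6  2.2]
[462.1 285.1  64. ] [462.8 283.3  64. ]
```

View pics/t6c.png

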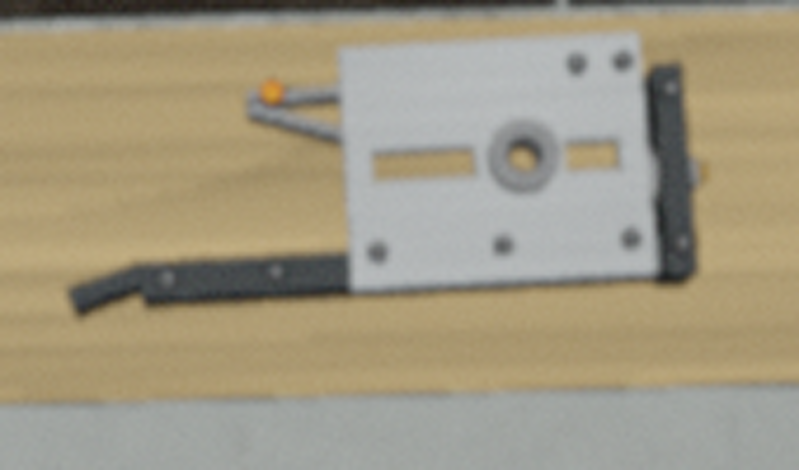

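View pics/s6c.png

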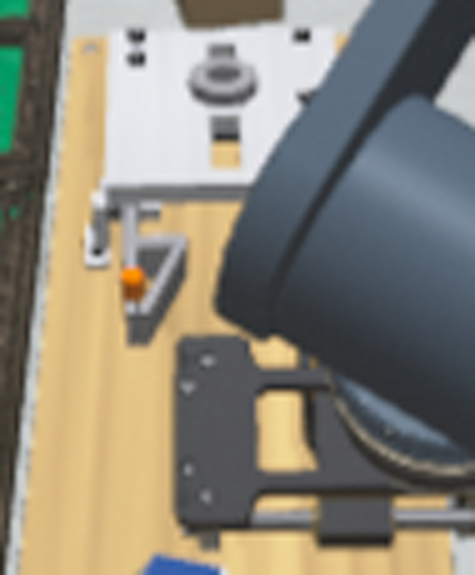

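The top crop shows the jig clearly: plate corners at (340,47), (638,33), (659,276) and (351,293), bush (522,155), and the fence's inner top edge from (140,266) to (350,255). I'll fit the jig pose to these.

```bash
python3 - <<'E'
from h import *
from scipy.optimize import least_squares
T=lambda u,v:np.array([260+u/4.7-.4,190+v/4.7-.4])
S=lambda u,v:np.array([265+u/5-.4,195+v/5-.4])
P=[("top",T(340,47),(-88,61,81)),("top",T(638,33),(62,61,81)),("top",T(659,276),(62,-61,81)),("top",T(351,293),(-88,-61,81)),
("top",T(522,157),(0,0,92)),("top",T(140,266),(-195,-31.8,36)),("top",T(350,255),(-88,-31.8,36)),
("side",S(103,188),(-88,61,81)),("side",S(222,80),(0,0,92))]
c={n:cams.calibration(n) for n in("top","side")}
def W(v,X):
    c_,s_=np.cos(v[2]),np.sin(v[2]); return [v[0]+c_*X[0]-s_*X[1],v[1]+s_*X[0]+c_*X[1],9+X[2]]
f=lambda v:np.concatenate([w2pix(n,W(v,X),c[n])-p for n,p,X in P])
s=least_squares(f,[429,-117,np.radians(-88)],loss='soft_l1');v=s.x
print(v[:2],np.degrees(v[2]));print(np.round(f(v).reshape(-1,2),1))
for X in ((-195,-31.8,0),(-240,1,27.5),(-65,0,20),(-88,0,69),(0,0,0)): print(X,np.round(W(v,X),1))
print([np.round(pix2w("top",240,196,z),0) for z in(0,20)])
E
```

```text
[ 429.33200736 -117.03243104] -88.05329531870079
[[-0.4  1. ]
 [-0.2  0.1]
 [-0.2 -0.5]
 [ 0.7 -0.1]
 [ 0.6 -0.3]
 [-0.2 -0.9]
 [-0.5 -1.3]
 [ 1.5  0.2]
 [ 1.1 -1. ]]
(-195, -31.8, 0) [390.9  76.8   9. ]
(-240, 1, 27.5) [422.2 122.9  36.5]
(-65, 0, 20) [427.1 -52.1  29. ]
(-88, 0, 69) [426.3 -29.1  78. ]
(0, 0, 0) [ 429.3 -117.     9. ]
[array([528., 201.,   0.]), array([523., 198.,  20.])]
```

```bash
python3 - <<'E'
from to import *
now(); to(tip=[465,300,110]); to(tip=[465,300,31])
E
```

```text
t 10.03 tip [350.4 278.6 132.8] x [-0.004 -0.564 -0.826] y [ 1.    -0.002 -0.004] F [-0.2 -0.7 -0.6] w 31.8 q [ 46.3  30.9  99.5 -23.4  77.1  57.2]
off [ 0.0063  0.1147 -0.0305] dist 119 | tip now [350.4 278.6 132.8]
off [ 0.0715  0.115  -0.075 ] dist 155 | tip now [350.4 278.6 132.8]
```

```bash
python3 -m handwheel '[{"offset":[0.004,0.05,-0.01],"twist":-0.035,"jaw":-0.8},{"offset":[0.006,0.1,-0.025],"twist":-0.035,"jaw":-0.8},{"offset":[0.006,0.115,-0.03],"twist":-0.035,"jaw":-0.8},{"offset":[0.006,0.115,-0.03],"twist":-0.035,"jaw":-0.8},{"offset":[0.006,0.115,-0.03],"twist":-0.035,"jaw":-0.8},{"offset":[0.006,0.115,-0.03],"twist":-0.035,"jaw":-0.8}]' ; python3 - <<'E'
from to import *
now(); to(tip=[465,300,31]); snap("top","t7.png",(120,180,320,310),3.5)
E
```

```text
clock: 10.78
tool_pos: [465.6, 404.3, 263.3]
eef_rot: [-2.5, 55.6, -90.5]
ft_force: [0.4, 0.5, 1.0]
grip_width: 83.0
t 10.78 tip [464.6 299.2 109.8] x [-0.005 -0.565 -0.825] y [ 0.999  0.027 -0.024] F [0.4 0.5 1. ] w 83.0 q [ 40.3  40.8  84.9 -25.8  79.5  48.8]
off [ 0.0646  0.0023 -0.0451] dist 79 | tip now [464.6 299.2 109.8]
```

View pics/t7.png

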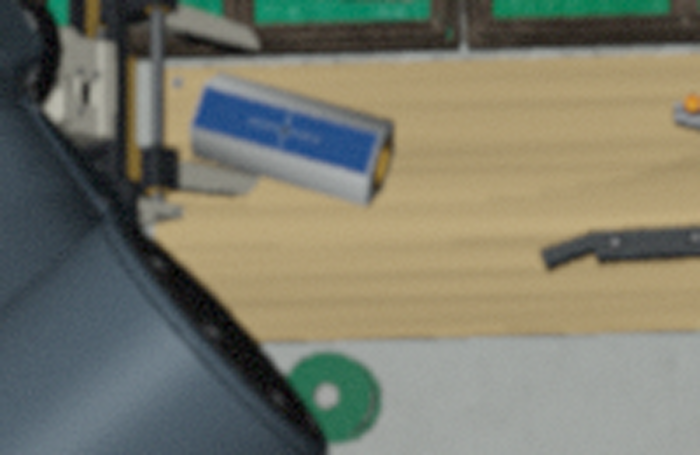

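```bash
python3 -m handwheel '[{"offset":[0.025,0.002,-0.017],"twist":0,"jaw":-0.8},{"offset":[0.05,0.002,-0.035],"twist":0,"jaw":-0.8},{"offset":[0.0646,0.002,-0.045],"twist":0,"jaw":-0.8},{"offset":[0.0646,0.002,-0.045],"twist":0,"jaw":-0.8}]' 15; python3 - <<'E'
from to import *
now()
E
python3 -m handwheel '[{"offset":[0,0,0],"twist":0,"jaw":0.2},{"offset":[0,0,0],"twist":0,"jaw":0.2},{"offset":[0,0,0],"twist":0,"jaw":0.2},{"offset":[0,0,0],"twist":0,"jaw":0.2}]' 15; python3 - <<'E'
from to import *
now(); snap("top","t8.png",(120,180,320,310),3.5)
E
```

```text
clock: 11.32
tool_pos: [465.9, 404.9, 183.5]
eef_rot: [-2.6, 55.5, -90.6]
ft_force: [-0.1, 0.1, 0.5]
grip_width: 83.9
t 11.32 tip [464.7 299.6  30.1] x [-0.006 -0.566 -0.824] y [ 0.999  0.026 -0.026] F [-0.1  0.1  0.5] w 83.9 q [ 40.3  47.5  85.6 -26.6  73.   52.2]
clock: 11.82
tool_pos: [466.6, 405.4, 185.1]
eef_rot: [-2.3, 55.7, -90.3]
ft_force: [4.9, 3.0, 3.0]
grip_width: 70.6
t 11.82 tip [466.  300.5  31.5] x [-0.003 -0.564 -0.826] y [ 0.999  0.027 -0.022] F [4.9 3.  3. ] w 70.6 q [ 40.3  47.4  85.5 -26.6  72.9  52.2]
```

View pics/t8.png

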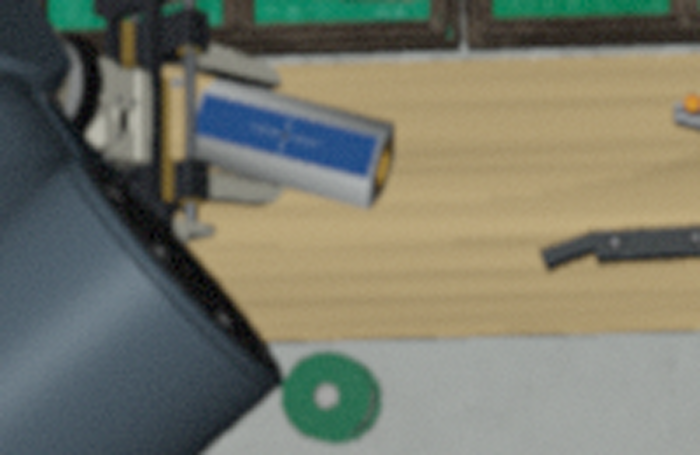

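```bash
python3 -m handwheel '[{"offset":[0,0,0],"twist":0,"jaw":0.4},{"offset":[0,0,0],"twist":0,"jaw":0.4},{"offset":[0,0,0],"twist":0,"jaw":0.4},{"offset":[0,0,0],"twist":0,"jaw":0.4}]' 30; python3 - <<'E'
from to import *
now(); snap("top","t9.png",(120,180,320,310),3.5)
E
```

```text
clock: 12.38
tool_pos: [466.6, 405.4, 185.1]
eef_rot: [-2.3, 55.7, -90.3]
ft_force: [4.4, 3.3, 2.9]
grip_width: 69.6
t 12.38 tip [466.  300.5  31.5] x [-0.003 -0.564 -0.826] y [ 0.999  0.027 -0.022] F [4.4 3.3 2.9] w 69.6 q [ 40.3  47.4  85.5 -26.6  72.9  52.2]
```

View pics/t9.png

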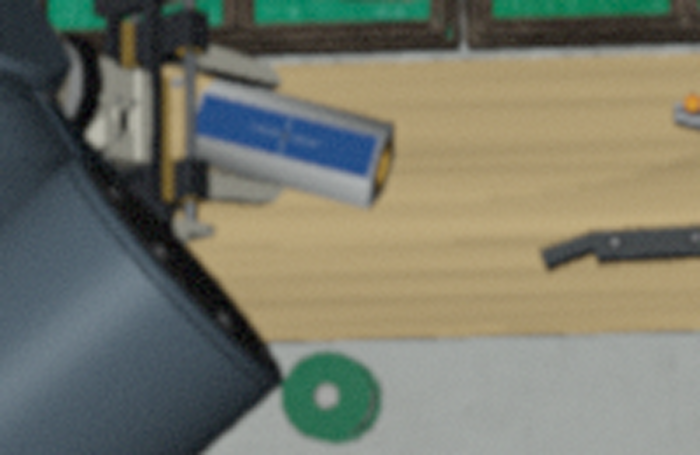

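```bash
python3 -m handwheel '[{"offset":[0,0,0],"twist":-0.05,"jaw":0.4},{"offset":[0,0,0],"twist":-0.13,"jaw":0.4},{"offset":[0,0,0],"twist":-0.22,"jaw":0.4},{"offset":[0,0,0],"twist":-0.31,"jaw":0.4},{"offset":[0,0,0],"twist":-0.38,"jaw":0.4},{"offset":[0,0,0],"twist":-0.38,"jaw":0.4}]' 8; python3 - <<'E'
from to import *
now(); snap("top","t10.png",(120,180,320,310),3.5);snap("side","s10.png",(230,220,430,400),3.5)
E
```

```text
clock: 13.18
tool_pos: [466.4, 404.8, 185.4]
eef_rot: [-24.2, 55.5, -90.5]
ft_force: [0.3, -0.9, 8.9]
grip_width: 69.8
t 13.18 tip [465.4 299.5  32.1] x [-0.005 -0.566 -0.824] y [ 0.915  0.33  -0.232] F [ 0.3 -0.9  8.9] w 69.8 q [ 40.3  47.4  85.6 -26.6  73.1  30.4]
```

View pics/t10.png

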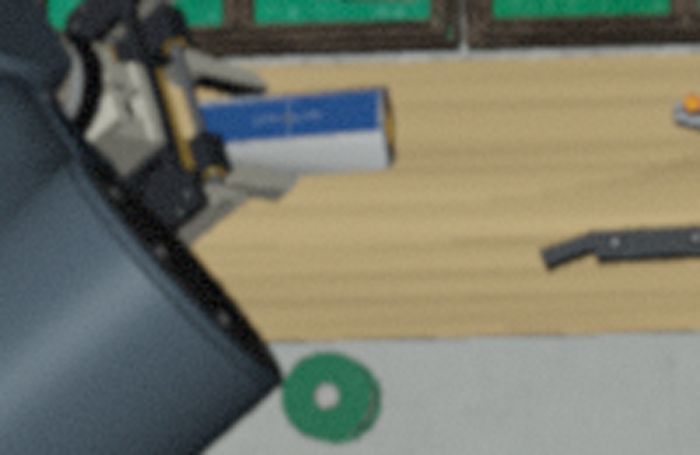

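View pics/s10.png

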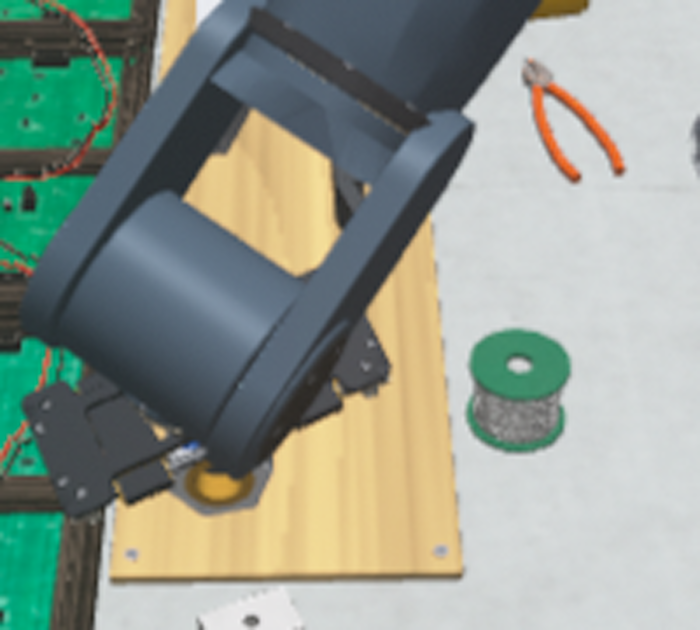

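```bash
python3 -m handwheel '[{"offset":[0,0,0],"twist":0,"jaw":-0.65},{"offset":[0,0,0],"twist":0,"jaw":-0.65},{"offset":[0,0,0],"twist":0,"jaw":-0.8},{"offset":[0,0,0],"twist":0.1,"jaw":-0.8},{"offset":[0,0,0],"twist":0.2,"jaw":-0.8},{"offset":[0,0,0],"twist":0.3,"jaw":-0.8},{"offset":[0,0,0],"twist":0.38,"jaw":-0.8},{"offset":[0,0,0],"twist":0.38,"jaw":-0.8}]' 8; python3 - <<'E'
from to import *
now(); snap("top","t11.png",(120,180,320,310),3.5);snap("side","s11.png",(230,220,430,400),3.5)
E
```

```text
clock: 14.28
tool_pos: [466.1, 405.0, 184.0]
eef_rot: [-2.5, 55.6, -90.6]
ft_force: [0.2, -0.6, 0.5]
grip_width: 83.6
t 14.28 tip [465.  299.8  30.5] x [-0.006 -0.565 -0.825] y [ 0.999  0.027 -0.025] F [ 0.2 -0.6  0.5] w 83.6 q [ 40.3  47.5  85.6 -26.6  73.   52.2]
```

View pics/t11.png

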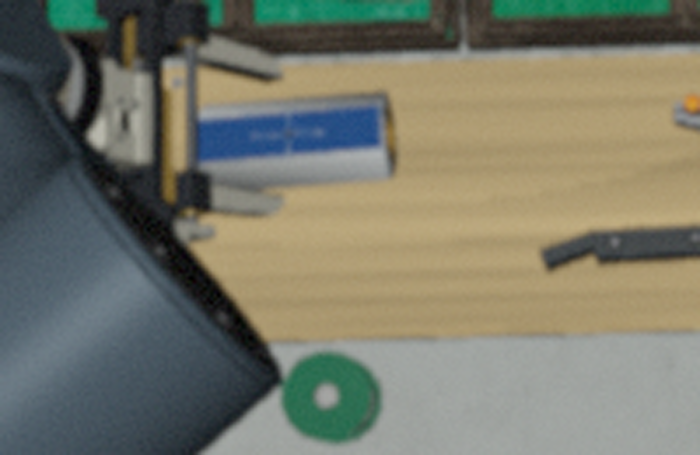

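View pics/s11.png

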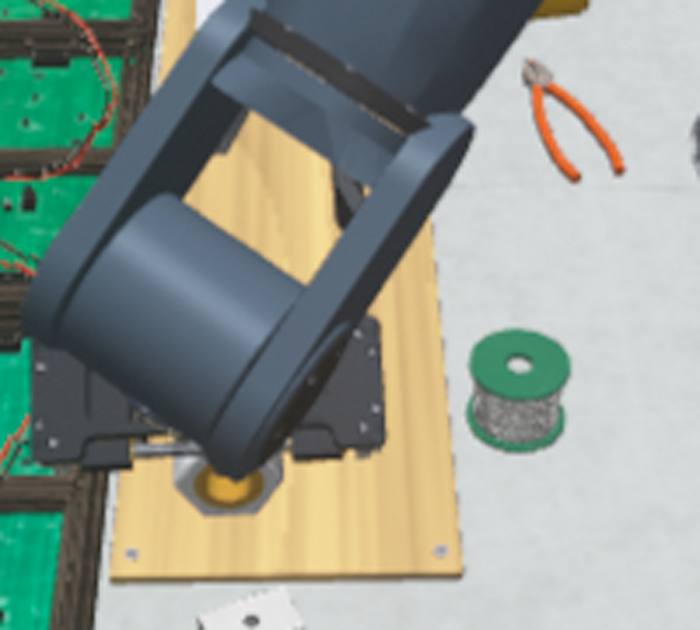

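It's flat again with the blue up, and now nearly parallel to the jaws. I'll grip it.

```bash
python3 -m handwheel '[{"offset":[0,0,0],"twist":0,"jaw":0.4},{"offset":[0,0,0],"twist":0,"jaw":0.4},{"offset":[0,0,0],"twist":0,"jaw":0.4},{"offset":[0,0,0],"twist":0,"jaw":0.4}]' 25; python3 - <<'E'
from to import *
now(); snap("top","t12.png",(120,180,320,310),3.5)
im=cv2.imread("pics/t12.png")
for p in ((290,131),): print(np.round(pix2w("top",120+p[0]/3.5-.4,180+p[1]/3.5-.4,64),1))
E
```

```text
clock: 14.88
tool_pos: [465.7, 405.0, 184.0]
eef_rot: [-2.6, 55.6, -90.7]
ft_force: [-5.7, 1.0, 2.1]
grip_width: 62.5
t 14.88 tip [464.3 299.8  30.6] x [-0.007 -0.565 -0.825] y [ 0.999  0.026 -0.026] F [-5.7  1.   2.1] w 62.5 q [ 40.3  47.5  85.6 -26.5  73.   52.2]
[462.1 281.8  64. ]
```

View pics/t12.png

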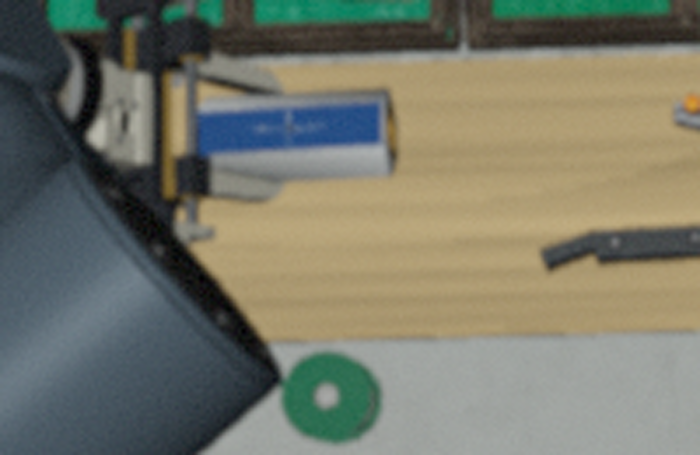

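```bash
python3 - <<'E'
from to import *
R,p=Rt(); d=np.array([-41.5,-158.9,0.5]); print(np.round(R.T@d,1)); print(np.round(R.T@(d*.5),1))
E
```

```text
[ 89.7 -45.5 129.8]
[ 44.9 -22.8  64.9]
```

```bash
python3 -m handwheel '[{"offset":[0.006,-0.003,0.009],"twist":0,"jaw":0.4},{"offset":[0.018,-0.009,0.026],"twist":0,"jaw":0.4},{"offset":[0.03,-0.015,0.043],"twist":0,"jaw":0.4},{"offset":[0.045,-0.023,0.065],"twist":0,"jaw":0.4},{"offset":[0.06,-0.0304,0.0868],"twist":0,"jaw":0.4},{"offset":[0.07,-0.0355,0.1013],"twist":0,"jaw":0.4},{"offset":[0.08,-0.0406,0.1157],"twist":0,"jaw":0.4},{"offset":[0.0897,-0.0455,0.1298],"twist":0,"jaw":0.4},{"offset":[0.0897,-0.0455,0.1298],"twist":0,"jaw":0.4}]' 25; python3 - <<'E'
from to import *
now(); snap("top","t13.png",(200,180,400,310),3.5);snap("side","s13.png",(230,190,430,370),3.5)
E
```

```text
clock: 16.05
tool_pos: [424.4, 245.0, 184.3]
eef_rot: [-2.6, 55.6, -90.7]
ft_force: [-1.0, -0.6, -4.8]
grip_width: 62.2
t 16.05 tip [423.1 139.8  31. ] x [-0.007 -0.566 -0.825] y [ 0.999  0.025 -0.026] F [-1.  -0.6 -4.8] w 62.2 q [ 29.8  38.  107.2 -34.6  59.1  52.5]
```

View pics/t13.png

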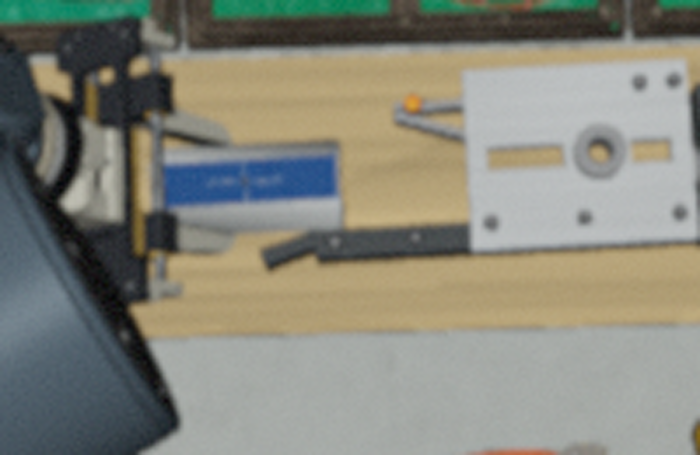

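View pics/s13.png

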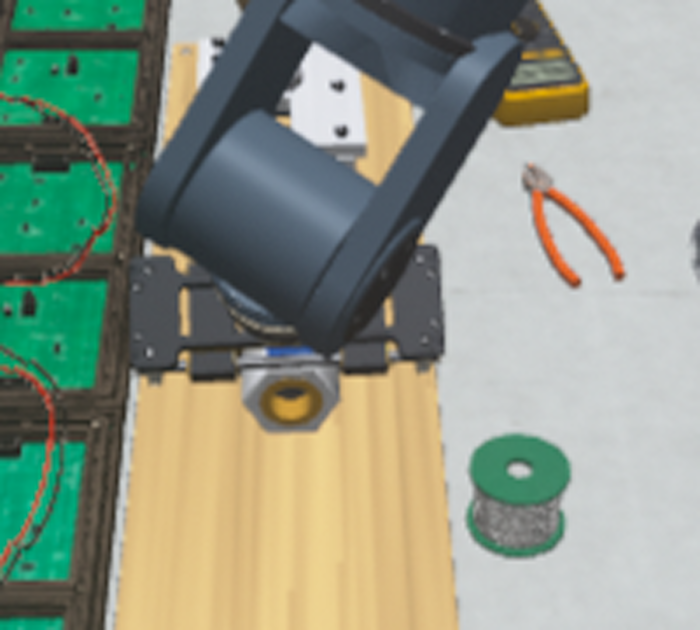

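```bash
python3 -m handwheel '[{"offset":[0,0,0],"twist":0,"jaw":-0.7},{"offset":[0,0,0],"twist":0,"jaw":-0.7},{"offset":[0,0,0],"twist":0,"jaw":-0.7},{"offset":[-0.035,0,0.024],"twist":0,"jaw":-0.7},{"offset":[-0.07,0,0.045],"twist":0,"jaw":-0.5}]' 10; python3 - <<'E'
from to import *
now(); 
cv2.imwrite("pics/t14f.png",cams.camera("top")[:,:,::-1]); im=cv2.imread("pics/t14f.png")
cv2.imwrite("pics/t14.png",cv2.resize(im[180:310,200:400],None,fx=3.5,fy=3.5,interpolation=cv2.INTER_CUBIC))
to(tip=[420.8,215,115]); to(tip=[420.8,215,18.7])
E
```

```text
clock: 16.77
tool_pos: [426.7, 248.5, 268.6]
eef_rot: [-2.6, 55.6, -90.6]
ft_force: [-0.2, 0.5, 1.2]
grip_width: 73.0
t 16.77 tip [425.5 143.3 115.2] x [-0.006 -0.565 -0.825] y [ 0.999  0.026 -0.025] F [-0.2  0.5  1.2] w 73.0 q [ 30.   29.5 105.6 -31.8  67.6  46.4]
off [-0.0359 -0.0047 -0.061 ] dist 71 | tip now [427.5 144.6 119.6]
off [ 0.0437 -0.0028 -0.1152] dist 123 | tip now [427.5 144.6 119.6]
```

View pics/t14.png

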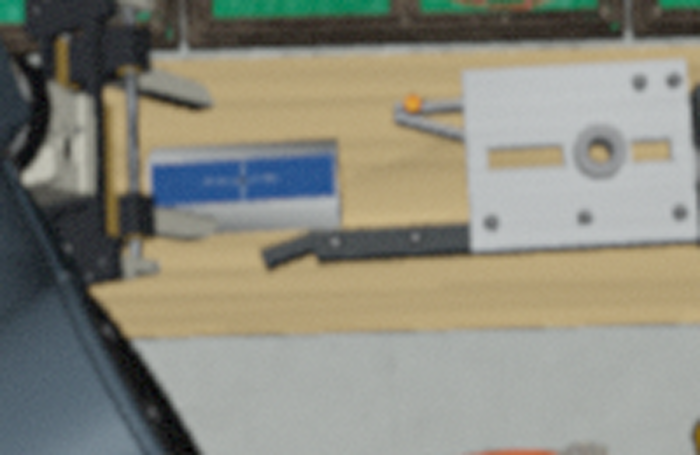

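```bash
python3 - <<'E'
from to import *
c,s=np.cos(np.radians(-88.05)),np.sin(np.radians(-88.05))
def J(P): d=P[:2]-np.array([429.33,-117.03]); return np.round([c*d[0]+s*d[1],-s*d[0]+c*d[1]],1)
for p in ((242,179),(152,163),(333,153),(153,206),(335,194)):
    P=pix2w("top",200+p[0]/3.5-.4,180+p[1]/3.5-.4,64); print(np.round(P,1),J(P))
to(tip=[418.5,218,115])
E
```

```text
[424.3 123.8  64. ] [-240.8    3.2]
[437.1 184.9  64. ] [-301.5   18.1]
[440.6  61.5  64. ] [-178.1   17.3]
[407.4 184.4  64. ] [-302.   -11.7]
[412.2  60.8  64. ] [-178.3  -11.1]
off [-0.0376 -0.0069 -0.0635] dist 74 | tip now [427.5 144.6 119.6]
```

```bash
python3 -m handwheel '[{"offset":[-0.03,-0.003,-0.05],"twist":0,"jaw":1},{"offset":[-0.038,-0.004,-0.0635],"twist":0,"jaw":1},{"offset":[-0.02,-0.004,-0.08],"twist":0,"jaw":1},{"offset":[0.01,-0.004,-0.1],"twist":0,"jaw":1},{"offset":[0.035,-0.004,-0.115],"twist":0,"jaw":1},{"offset":[0.042,-0.004,-0.119],"twist":0,"jaw":1},{"offset":[0.042,-0.004,-0.119],"twist":0,"jaw":1},{"offset":[0.042,-0.004,-0.119],"twist":0,"jaw":1}]' 30; python3 - <<'E'
from to import *
now(); to(tip=[420.5,205,18.7])
snap("top","t15.png",(170,180,370,310),3.5)
E
```

```text
clock: 17.82
tool_pos: [418.9, 322.7, 167.1]
eef_rot: [-2.3, 55.6, -90.4]
ft_force: [1.7, -0.3, 7.9]
grip_width: 1.1
t 17.82 tip [418.2 217.5  13.7] x [-0.004 -0.566 -0.825] y [ 0.999  0.027 -0.023] F [ 1.7 -0.3  7.9] w 1.1 q [ 37.   42.6 100.5 -30.3  63.   55.4]
off [0.0029 0.0019 0.0133] dist 14 | tip now [418.2 217.5  13.7]
```

View pics/t15.png

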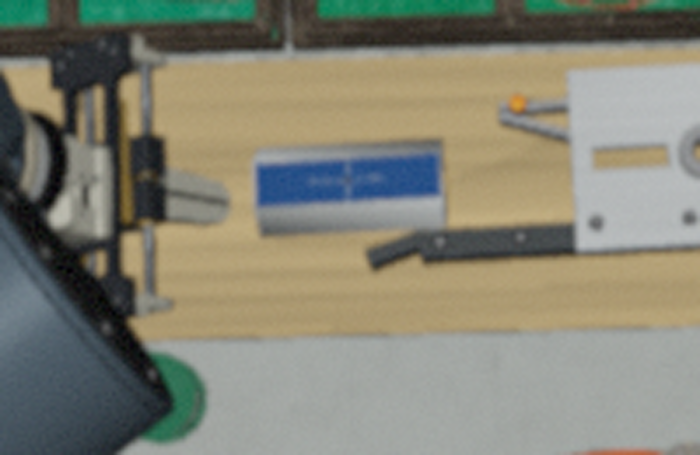

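```bash
python3 -m handwheel '[{"offset":[-0.0052,0.0023,0.0037],"twist":0,"jaw":1},{"offset":[0.0061,0.0024,0.0202],"twist":0,"jaw":1},{"offset":[0.0118,0.0025,0.0285],"twist":0,"jaw":1},{"offset":[0.0174,0.0026,0.0367],"twist":0,"jaw":1},{"offset":[0.0231,0.0026,0.045],"twist":0,"jaw":1},{"offset":[0.0288,0.0027,0.0531],"twist":0,"jaw":1},{"offset":[0.0345,0.0028,0.0614],"twist":0,"jaw":1},{"offset":[0.0401,0.0029,0.0696],"twist":0,"jaw":1},{"offset":[0.0458,0.003,0.0779],"twist":0,"jaw":1},{"offset":[0.0514,0.003,0.0861],"twist":0,"jaw":1}]' 30; python3 - <<'E'
from to import *
now()
snap("top","t16.png",(200,180,400,310),3.5);snap("side","s16.png",(230,190,430,370),3.5)
E
```

```text
clock: 19.12
tool_pos: [424.2, 222.4, 172.4]
eef_rot: [-2.4, 55.7, -90.5]
ft_force: [-0.2, 9.9, 5.7]
grip_width: 0.6
t 19.12 tip [423.4 117.5  18.8] x [-0.005 -0.564 -0.826] y [ 0.999  0.026 -0.023] F [-0.2  9.9  5.7] w 0.6 q [ 27.5  38.6 109.2 -36.8  56.2  53. ]
```

View pics/t16.png

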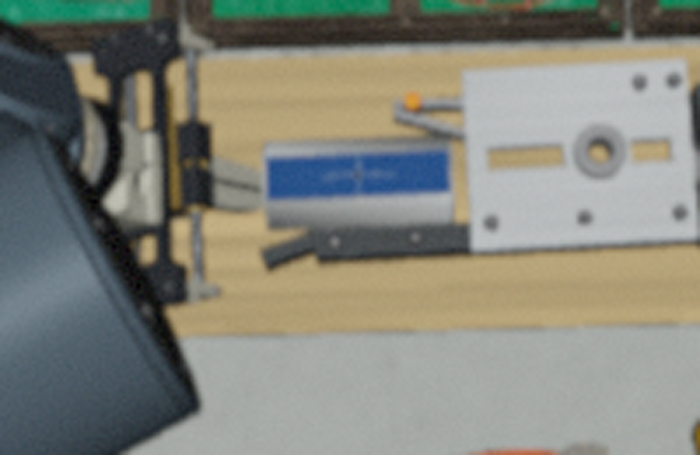

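View pics/s16.png

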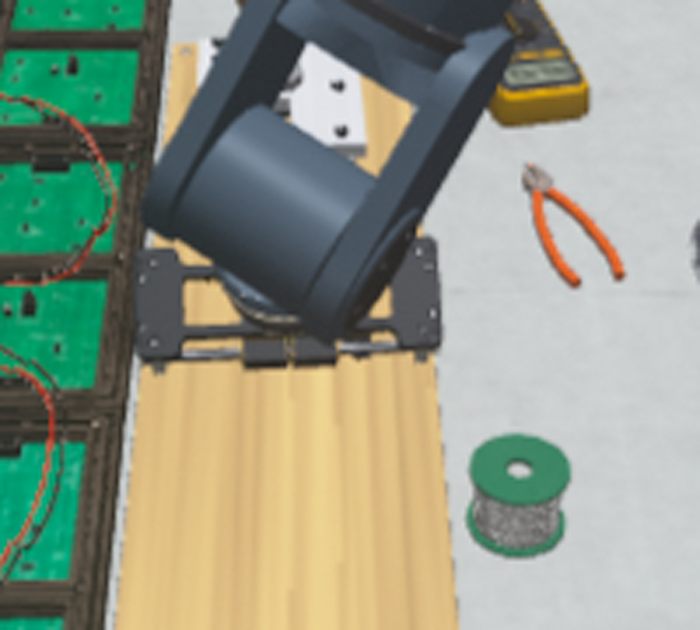

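```bash
python3 -m handwheel '[{"offset":[0.0057,-0.0001,0.0082],"twist":0,"jaw":1},{"offset":[0.0113,-0.0002,0.0165],"twist":0,"jaw":1},{"offset":[0.017,-0.0003,0.0247],"twist":0,"jaw":1},{"offset":[0.0226,-0.0004,0.033],"twist":0,"jaw":1},{"offset":[0.0283,-0.0005,0.0412],"twist":0,"jaw":1},{"offset":[0.0339,-0.0006,0.0495],"twist":0,"jaw":1},{"offset":[0.0396,-0.0007,0.0577],"twist":0,"jaw":1},{"offset":[0.0452,-0.0008,0.066],"twist":0,"jaw":1},{"offset":[0.0509,-0.0009,0.0742],"twist":0,"jaw":1},{"offset":[0.0565,-0.001,0.0825],"twist":0,"jaw":1}]' 30; python3 - <<'E'
from to import *
now()
snap("top","t17.png",(250,180,450,310),3.5)
E
```

```text
clock: 20.48
tool_pos: [425.3, 122.6, 171.9]
eef_rot: [-2.5, 55.6, -90.6]
ft_force: [-1.8, 6.7, 1.3]
grip_width: 0.5
t 20.48 tip [424.1  17.6  18.3] x [-0.006 -0.565 -0.825] y [ 0.999  0.026 -0.025] F [-1.8  6.7  1.3] w 0.5 q [ 16.4  36.1 115.8 -45.2  49.5  51.1]
```

View pics/t17.png

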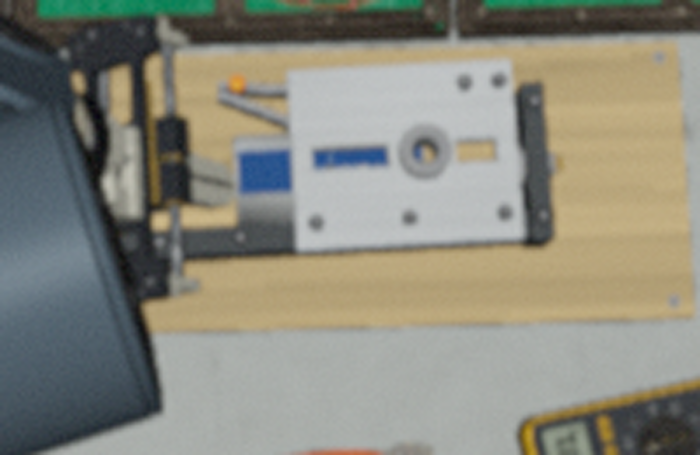

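```bash
python3 -m handwheel '[{"offset":[0.0045,0.0001,0.0066],"twist":0,"jaw":1},{"offset":[0.009,0.0001,0.0132],"twist":0,"jaw":1},{"offset":[0.0136,0.0002,0.0198],"twist":0,"jaw":1},{"offset":[0.0181,0.0003,0.0264],"twist":0,"jaw":1},{"offset":[0.0226,0.0003,0.033],"twist":0,"jaw":1},{"offset":[0.026,0.0004,0.038],"twist":0,"jaw":1},{"offset":[0.0283,0.0004,0.0413],"twist":0,"jaw":1}]' 30; python3 - <<'E'
from to import *
now()
snap("top","t18.png",(250,180,450,310),3.5);snap("side","s18.png",(230,170,430,350),3.5)
E
```

```text
clock: 21.4
tool_pos: [426.7, 72.6, 171.7]
eef_rot: [-2.6, 55.6, -90.7]
ft_force: [-3.7, 5.9, 2.3]
grip_width: 0.5
t 21.4 tip [425.3 -32.5  18.3] x [-0.007 -0.565 -0.825] y [ 0.999  0.025 -0.026] F [-3.7  5.9  2.3] w 0.5 q [ 10.2  35.3 117.9 -49.9  46.5  49.8]
```

View pics/t18.png

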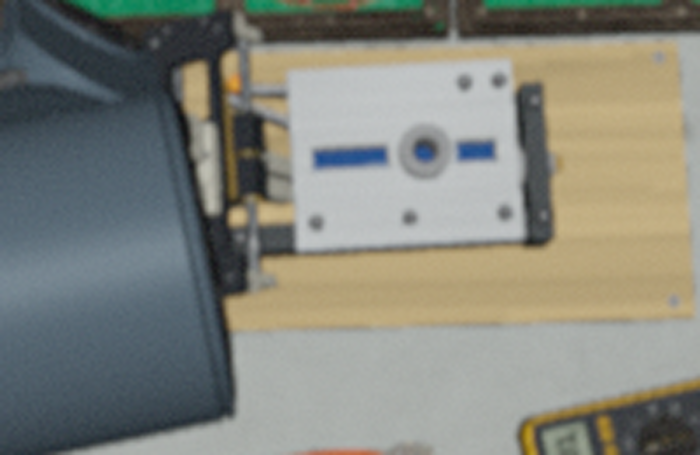

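View pics/s18.png

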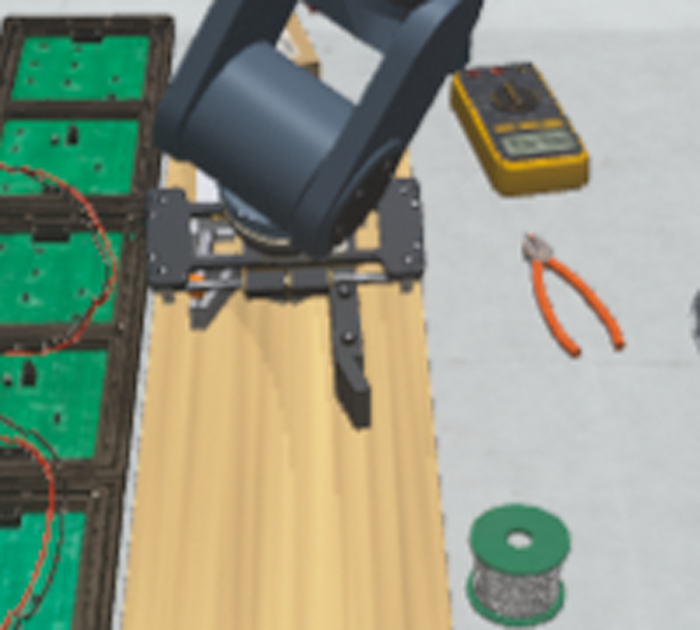

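```bash
python3 -m handwheel '[{"offset":[0.0011,0.0,0.0017],"twist":0,"jaw":1},{"offset":[0.0023,0.0,0.0033],"twist":0,"jaw":1},{"offset":[0.0034,0.0,0.005],"twist":0,"jaw":1},{"offset":[0.0045,0.0001,0.0066],"twist":0,"jaw":1},{"offset":[0.0051,0.0001,0.0074],"twist":0,"jaw":1},{"offset":[0.0057,0.0001,0.0083],"twist":0,"jaw":1}]'; for i in 1 2; do python3 -m handwheel '[{"offset":[0.0006,0,0.0008],"twist":0,"jaw":1}]' | sed -n '2p;4p'; done; python3 -c "
from to import *
now()"
```

```text
clock: 22.25
tool_pos: [427.8, 62.8, 172.0]
eef_rot: [-2.5, 55.6, -90.5]
ft_force: [-0.8, 4.7, 0.5]
grip_width: 0.5
tool_pos: [427.8, 61.8, 171.9]
ft_force: [0.2, 4.3, 0.6]
tool_pos: [427.8, 60.8, 171.9]
ft_force: [-1.7, 7.2, 0.8]
t 22.5 tip [426.9 -44.3  18.4] x [-0.005 -0.565 -0.825] y [ 0.999  0.026 -0.024] F [-1.7  7.2  0.8] w 0.9 q [  8.7  35.2 118.2 -51.1  45.8  49.5]
```

```bash
for i in 1 2 3; do python3 -m handwheel '[{"offset":[0.0006,0,0.0008],"twist":0,"jaw":1}]' | sed -n '2p;4p'; done; python3 - <<'E'
from to import *
now()
snap("top","t19.png",(300,180,400,260),7)
E
```

```text
tool_pos: [427.8, 60.1, 171.9]
ft_force: [-2.5, 17.7, 6.3]
tool_pos: [427.8, 59.6, 172.0]
ft_force: [-4.6, 26.9, 10.8]
tool_pos: [427.8, 59.2, 172.0]
ft_force: [-9.1, 37.5, 16.6]
t 22.88 tip [427.1 -45.3  18.2] x [-0.003 -0.562 -0.827] y [ 0.999  0.026 -0.022] F [-9.1 37.5 16.6] w 0.7 q [  8.4  35.1 118.3 -51.1  45.5  49.4]
```

View pics/t19.png

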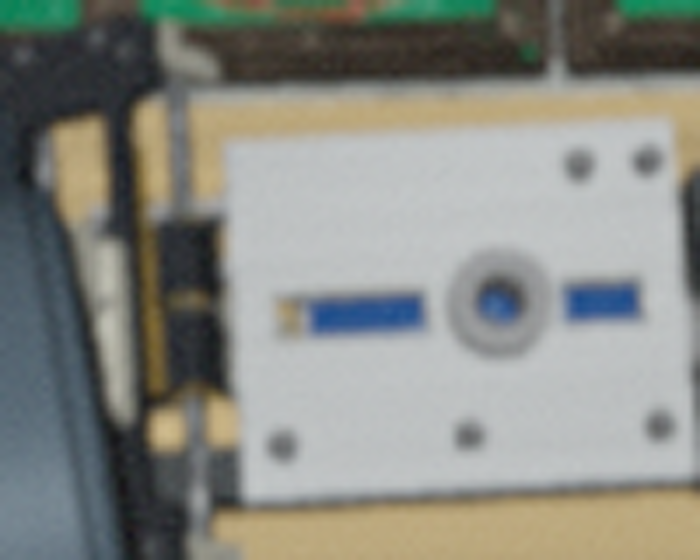

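The wrist force climbed to 37 N with almost no further travel, so the coupler is on the stop. I'll back off straight.

```bash
python3 -m handwheel '[{"offset":[-0.003,0,-0.004],"twist":0,"jaw":1},{"offset":[-0.008,0,-0.012],"twist":0,"jaw":1},{"offset":[-0.025,0,-0.036],"twist":0,"jaw":1},{"offset":[-0.05,0,-0.07],"twist":0,"jaw":1},{"offset":[-0.075,0,-0.108],"twist":0,"jaw":1},{"offset":[-0.1,0,-0.145],"twist":0,"jaw":1},{"offset":[-0.14,0,-0.17],"twist":0,"jaw":1},{"offset":[-0.18,0,-0.19],"twist":0,"jaw":1}]'; python3 - <<'E'
from to import *
now()
snap("top","t20.png",(300,180,400,260),7);snap("side","s20.png",(250,180,350,270),6)
E
```

```text
clock: 23.92
tool_pos: [421.6, 317.8, 213.1]
eef_rot: [-2.6, 55.5, -90.6]
ft_force: [-0.3, 0.4, 0.7]
grip_width: 0.5
t 23.93 tip [420.4 212.6  59.8] x [-0.006 -0.566 -0.825] y [ 0.999  0.027 -0.026] F [-0.3  0.4  0.7] w 0.5 q [ 36.4  37.9 100.6 -29.4  67.   52.3]
```

View pics/t20.png

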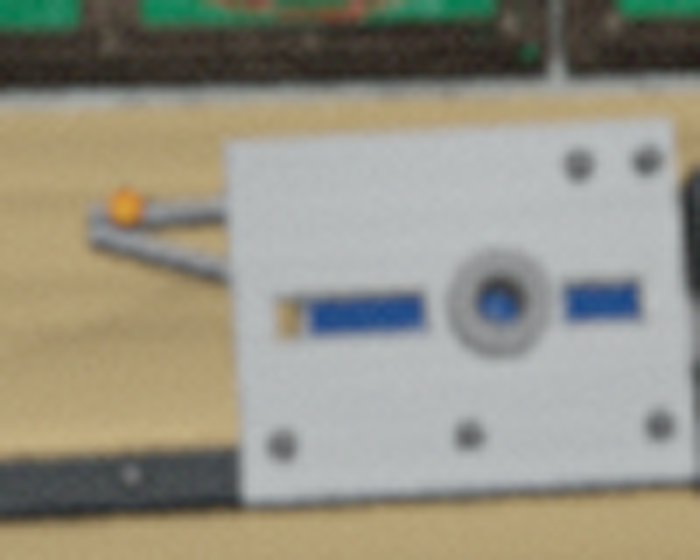

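View pics/s20.png

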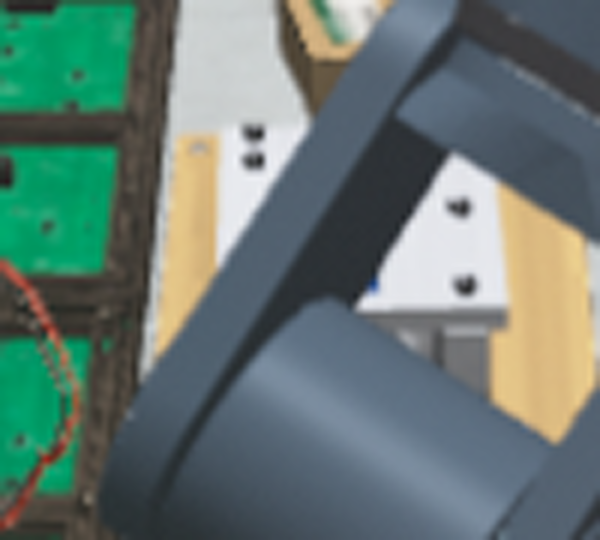

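In the top crop the knob is back at full-image (318,209.5), where it was when the catch was shut at the start; with the catch open it was near row 204. I'll clear the arm for a side check and measure the coupler through the slot.

```bash
python3 -m handwheel '[{"offset":[-0.06,-0.02,-0.0],"twist":0,"jaw":1},{"offset":[-0.12,-0.06,-0.0],"twist":0,"jaw":1},{"offset":[-0.18,-0.1,-0.0],"twist":0,"jaw":1},{"offset":[-0.2,-0.14,-0.0],"twist":0,"jaw":1},{"offset":[-0.2,-0.18,-0.0],"twist":0,"jaw":1}]'; python3 - <<'E'
from to import *
now()
c,s=np.cos(np.radians(-88.05)),np.sin(np.radians(-88.05))
def J(P): d=P[:2]-np.array([429.33,-117.03]); return np.round([c*d[0]+s*d[1],-s*d[0]+c*d[1]],1)
P=pix2w("top",300+307/7-.4,180+315/7-.4,64); print("blue near edge",J(P))
snap("top","t21.png"); snap("side","s21.png",(250,180,350,270),6)
E
```

```text
clock: 24.65
tool_pos: [241.9, 424.8, 383.7]
eef_rot: [-2.3, 55.7, -90.4]
ft_force: [-0.4, -0.1, -0.1]
grip_width: 0.2
t 24.65 tip [241.2 320.  230.1] x [-0.004 -0.564 -0.826] y [ 0.999  0.027 -0.023] F [-0.4 -0.1 -0.1] w 0.2 q [ 58.1  20.9  99.2 -17.1  90.1  60.8]
blue near edge [-62.4   7. ]
```

View pics/s21.png

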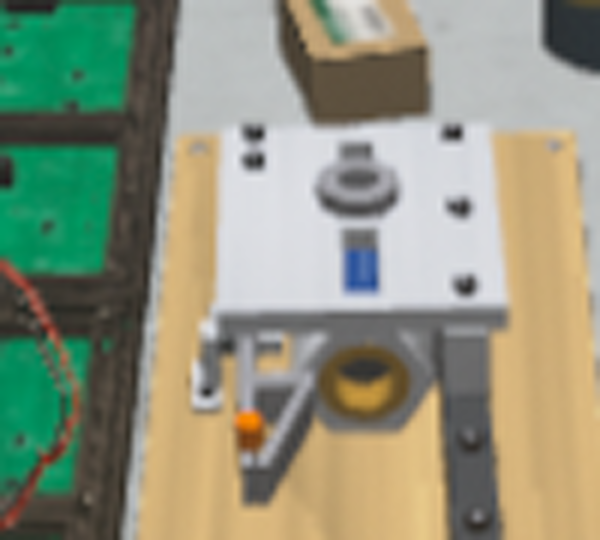

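View pics/t21.png

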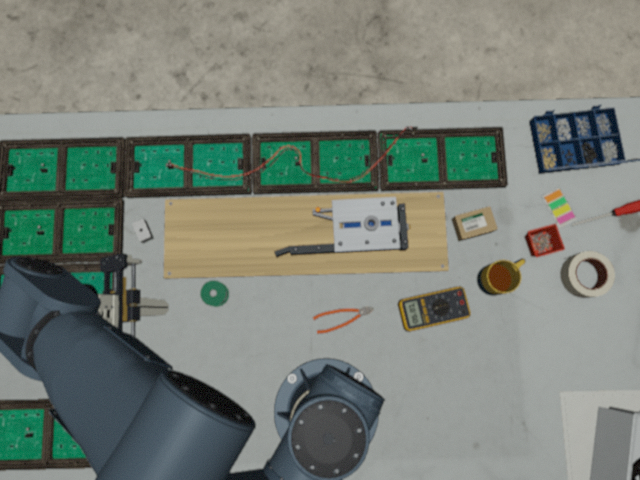

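```bash
python3 -c "
from rig import robot
print(robot.job_done())"
```

```text
the job is handed in; nothing more can be done
None
```

The coupler is seated in the drilling jig with its blue flat up and the catch shut behind it. I handed the job in with the clock at about 24.8 s of the 61 s allowed.

**How it was done:** Row commands can't tilt the tool directly, so I over-reached the arm in small steps until the fingers leaned about 34°. With that tilt I tipped the coupler one flat over, turned it parallel to the fence in the jaws, and set it at the mouth of the channel. I then pushed it from its near end under the plate. The wrist force read 4–10 N during the push. At the stop it climbed to 37.5 N along the push direction (about 42 N in total) with almost no further travel, and I backed off there.

**Last checks:**
- **Blue flat:** it shows through both plate slots, and the end hexagon lies flat.
- **Seat:** the near edge of the blue paint put the coupler's centre at about x = -0.6 mm in the jig frame, inside the ±4 mm limit.
- **Catch:** the knob is back at its shut position in the picture, and the nose stands behind the coupler's near end.
- **Bystanders:** the spool, carton and aluminium block look to be where they started.
- **Robot:** the gripper was clear of everything, with the wrist force near zero.

**Setbacks and limits:**
- Squeezing the jaws did not straighten the coupler, because friction locked it.
- The twist I used instead rolled it about 13°, and it settled flat again when released.
- A fingertip touched the board at about 8 N while being lowered behind the coupler.
- I checked its sideways position and alignment only by eye once it was under the plate.

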